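Dock and pin the sorting tray, then sort the tested parts

TASK

Set up the sorting tray at the test bench: slide it along the bench until its forked tongue is fully home against the locking post, then push the R-clip's straight leg through the hole in the post until the bent leg snaps over the post, so that the tongue cannot lift off. Also sort the loose parts from the bench into the tray: round chokes in the compartment next to the tongue, block-shaped transformers in the other one; the tray must end docked and pinned, and the tape, screwdriver and handheld terminal are to be left alone.

Things in the scene. Friction and masses are not known exactly. Their poses are not given: they have to be found in the camera images.
- dock: Locking post bolted upright to the bench: steel rod, 22 mm diameter, 42 mm high, round foot plate 1.5 mm thick that the tray's tongue passes over. Origin on its axis at bench level, z up; x = direction of the cross-hole, within 0.2 rad of straight away from the robot; the tray waits on its +y side.
- dock_hole (a point): Centre of the post's cross-hole, on the post's axis 22 mm above the bench. The hole is 8 mm by 8 mm and runs right through along the post's x axis; its mouths are rounded sideways.
- tray: Loose 0.6 kg aluminium tray 160 (x) by 150 (y) by 36 mm high, walls and floor 4 mm, divider at y=0 along x (34 mm high). Origin under the box's centre. Flat tongue from the wall at y=-75, 90 wide, 2 to 8 mm above the bench, forked: 26 mm slot open to -y (mouth 55), closed end at y=-134, prongs end at y=-183. Starts 50 to 90 mm short of home, up to 15 mm aside, turned up to 0.12 rad from the post.
- tray_slot (a point): Point in the tongue's slot where the post's axis stands when the tray is fully home (slot's closed end against the post): in the tray frame at (0, -145, 8) mm.
- bay_near (a point): Centre of the inner floor of the compartment next to the tongue (for the round chokes): 152 mm along x by 69 mm along y, floor 4 mm above the bench. Axes as the tray's.
- bay_far (a point): Centre of the inner floor of the compartment away from the tongue (for the block-shaped transformers): 152 mm along x by 69 mm along y, floor 4 mm above the bench. Axes as the tray's.
- clip: Loose 80 g R-clip lying flat: grey grip 24 (x) by 26 (y) by 16 mm high, two 5 mm wire legs along +x at 8 mm height. Origin at the centre of the grip's underside. Straight leg at y=-6, tip at x=66; bent leg on the +y side arches over the shaft, dips towards the straight leg at x=49 and flares to its end at x=62, y=10. Works either way up.
- clip_seat (a point): Point on the straight leg's axis that lies in the middle of the post when the clip is fully home: clip frame (36, -6, 8) mm.
- clip_tip (a point): Tip of the straight leg: clip frame (66, -6, 8) mm.
- clip_leg (a joint): Opening of the clip's springy bent leg in rad: 0 relaxed; it opens to about 0.1 while riding over the post and springs back to near 0 when it has snapped home. Pushing it over takes about 5 to 10 N.
- trafo0: Small E-core transformer, a block 34 mm (x) by 28 mm (y) by 24 mm high, 60 g, dark ferrite core with a copper winding; origin at the centre of its underside. May be absent.
- trafo1: Small E-core transformer, a block 34 mm (x) by 28 mm (y) by 24 mm high, 60 g, dark ferrite core with a copper winding; origin at the centre of its underside. May be absent.
- trafo2: Small E-core transformer, a block 34 mm (x) by 28 mm (y) by 24 mm high, 60 g, dark ferrite core with a copper winding; origin at the centre of its underside. May be absent.
- choke0: Drum choke, a round spool 28 mm in diameter and 24 mm high, 50 g, dark ferrite flanges with a copper winding, standing upright; origin at the centre of its underside, z along its axis. May be absent.
- choke1: Drum choke, a round spool 28 mm in diameter and 24 mm high, 50 g, dark ferrite flanges with a copper winding, standing upright; origin at the centre of its underside, z along its axis. May be absent.
- choke2: Drum choke, a round spool 28 mm in diameter and 24 mm high, 50 g, dark ferrite flanges with a copper winding, standing upright; origin at the centre of its underside, z along its axis. May be absent.
- tape: Bystander: roll of tape lying flat, 68 mm across, 22 mm high; origin under its centre. Leave alone.
- driver: Bystander: screwdriver lying on the bench, about 150 mm long, about 30 mm high; leave alone.
- scanner: Bystander: black handheld terminal lying flat, 62 by 120 by 12 mm, origin under its centre. Leave alone.
There are look-alikes about, which are no part of the job. Leave any red or yellow look-alike of the trafo2 alone.

How it is judged:
By the outcome, as a careful person would: the job done as asked, in the order asked, and still so for the second after the job is handed in, with the robot touching nothing.
Of trafo0, trafo1, trafo2, choke0, choke1, choke2 only 4 to 6 are there at a start; the rules pass over those that are not, and their reading is None.
At some moment in a run one of trafo0, trafo1, trafo2, choke0, choke1, choke2 may be knocked a few centimetres aside while the robot is not near it.
It also fails if it takes over 210 s, if anything falls off the work surface, if the arm or the gripper's body presses on something with over 40 N, if the wrist force passes 120 N, or if a joint passes its speed limit or range.

ROBOT

A 6-joint arm with a two-finger parallel gripper is mounted at the origin on the work surface. World frame = base frame: x ahead of the robot, y to its left, z up, the work surface at z = 0. Lengths are in m, angles in rad, forces in N, time in s.
With the tool pointing down it reaches from about 0.425 to 0.95 m from the base axis. Payload 3.5 kg.
Tool frame: the origin (TCP) lies on the centre line of the jaws, within the pads' length; the fingertips stand 17 mm ahead of it and the grasp point (between the pads) lies 2 mm behind it; z points along the fingers, y is the line along which they close (so a half turn about z gives the same grasp; the last joint's range is limited). The gripper opens to 85 mm and grips with 20 to 120 N. Pads are 22 mm wide; open, the fingers measure 114 mm over their backs; the gripper's body (76 mm by 85 mm) begins 54 mm behind the grasp point. The pads swing forward as they close: fully open they stand 13 mm farther back than shut.
Start: joints at [-1.45, 0.286, 1.577, -0, 1.279, -0.15], TCP at [0.181, -0.65, 0.222] pointing down, gripper open.
Joint ranges: [-2.77, 2.77], [-0.9, 2.22], [0.21, 2.48], [-1.53, 4.67], [0.24, 2.81], [-2.84, 2.84]. Speed limits (rad/s): [2.79, 2.79, 3.14, 3.14, 3.14, 3.14].

INTERFACE

Orientations are given as a unit quaternion [x, y, z, w].
In Python, from plant import ctrl gives the robot as it stands. The module is installed in compiled form; this text tells all that it offers.
- The arm moves only by the tool drive_tool, never from a script. Its argument "moves" is a list of rows, each a list of 3 entries, a list of its own where there are three numbers: the turn, a rotation vector about the tool's x, y, z in rad, then the shift along the tool's x, y, z in m, then the finger opening in m, from 0 to 0.0854. A call has 1 to 5 rows; each row shifts and turns the commanded pose from where the row before left it, along the tool's axes as they then stand; what a row does not reach is not made up. A row lasts 1/8 s, in which the tool goes at most 62.5 mm and 10.7 degrees, less where a joint would pass 70% of its speed; a pose out of reach is approached as far as the arm can. A call with a gripper value outside its range is refused whole. The fingers move at their own pace and stop on an object; "grip_force" is the grip in N (left out, the last holds). Time passes only in rows, so rows that do not move let the fingers close. It gives the time, the measured TCP pose, the force, the opening and the grip force at its end, in the units of the state.
- ctrl.get_state(): the state, without advancing time (a new reading comes with each control period).
- ctrl.read_camera(name): name is "side" or "top"; returns a dict with "image" (400x640x3 uint8, red, green, blue), "fx", "fy", "cx", "cy" (pixels), "R" (3x3) and "t" (3): a world point X has camera coordinates R X + t. Camera axes: x right, y down, z forward; pixel columns grow to the right and rows downward; lengths in m; the calibration is good to about 2 mm. A picture is of the moment at which its call begins. There is no depth.
- ctrl.sign_off(): hands the job in; it is judged then, once.
The state is a dict: "time": time; "qpos": joint angles; "dq": joint speeds; "joint_efforts": joint torques, N m; "eef_pos": TCP position; "tcp_rot": TCP orientation; "contact_force": force on the tool from outside, world axes, zero at the start; "wrist_torque": the same for the moment, N m; "opening": opening from 0.0 (shut) to 1.0 (fully open); "finger_force": force on a finger pad.
Only numpy, scipy, OpenCV 4.12 (cv2) and the standard library are available. Lean on these libraries where they do the work, as an engineer would, in place of code of your own. Each camera call takes 0.05 s, during which the arm holds its last target. There are 200 camera calls.

## Working session

There is one attempt and no reset: what is moved stays moved. The work goes in short steps, Python scripts to look and compute and a tool call to move; the robot and the scene stay as the last step left them, time stands still between calls to the robot, and variables do not carry over. Pictures are saved under pics/ and viewed, at most 14 in all, crops included, and the job is handed in when it is done.

Besides the shell and the picture viewer there is one more tool, called after "Call:" in YAML: its name, and indented under it one key for each argument. drive_tool: Moves the arm, as the interface text tells. Its arguments: {"type":"object","properties":{"moves":{"type":"array","items":{"type":"array"}},"grip_force":{"type":"number"}},"required":["moves"]}

```bash
mkdir -p pics; cat > h.py <<'E'
import numpy as np, cv2
from plant import ctrl
def cam(n,save=None):
    c=ctrl.read_camera(n)
    c['R']=np.array(c['R']);c['t']=np.array(c['t'])
    if save: cv2.imwrite('pics/'+save,c['image'][:,:,::-1])
    return c
def ray(c,u,v,z):
    d=c['R'].T@np.array([(u-c['cx'])/c['fx'],(v-c['cy'])/c['fy'],1]); o=-c['R'].T@c['t']
    return o+d*(z-o[2])/d[2]
def proj(c,X):
    p=c['R']@np.array(X)+c['t']; return np.array([c['fx']*p[0]/p[2]+c['cx'],c['fy']*p[1]/p[2]+c['cy']])
E
python3 - <<'E'
from h import *
for n in('top','side'):
    c=cam(n,n+'0.png'); print(n,c['fx'],c['cx'],c['cy'],(-c['R'].T@c['t']).round(3),c['R'].round(3).tolist())
s=ctrl.get_state(); print(s)
E
```

```text
top 511.6843102094899 319.12580767356314 195.58639372321224 [ 0.295 -0.051  1.477] [[-0.003, -1.0, -0.018], [-0.982, 0.006, -0.187], [0.187, 0.017, -0.982]]
side 378.5628178399981 324.5425466001015 201.58348535766197 [0.247 0.656 0.614] [[-0.913, -0.407, -0.004], [-0.237, 0.541, -0.807], [0.331, -0.736, -0.591]]
{'time': 0.1, 'qpos': array([-1.44998951e+00,  2.87106509e-01,  1.57806159e+00,  6.52685973e-06,
        1.27860288e+00, -1.49991703e-01]), 'dq': array([ 0.00180843, -0.0022128 , -0.00418062, -0.00018141, -0.0002187 ,
        0.00014598]), 'joint_efforts': array([ 3.70509670e-04, -4.07295871e+01, -2.93699938e+01, -1.46779621e-04,
        3.40399762e-03,  1.21170137e-05]), 'eef_pos': array([ 0.18052223, -0.6497623 ,  0.22094912]), 'tcp_rot': array([ 9.90847055e-01,  1.34984913e-01,  1.90167869e-05, -1.08900505e-03]), 'contact_force': array([-0.09236913, -0.32601512,  0.00388876]), 'wrist_torque': array([-0.00063747,  0.04392353, -0.01205174]), 'finger_force': 0.0, 'opening': 1.0003825657753485}
```

View pics/top0.png

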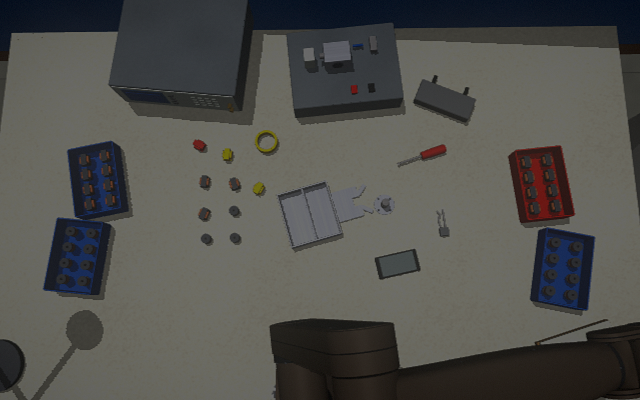

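View pics/side0.png

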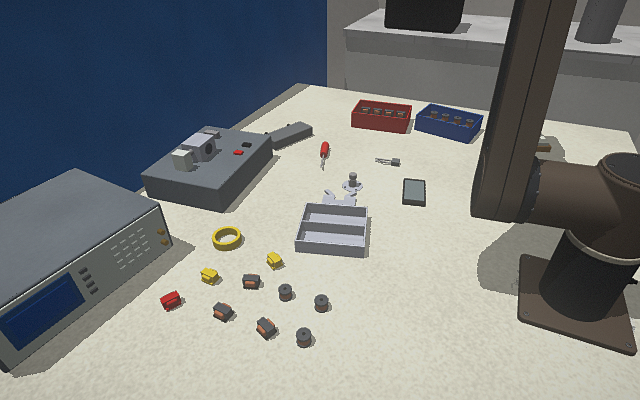

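```bash
python3 - <<'E'
import cv2
a=cv2.imread('pics/top0.png')[125:275,185:455]; b=cv2.imread('pics/side0.png')[135:350,150:435]
f=lambda i,g=1.6:cv2.convertScaleAbs(i,alpha=g)
cv2.imwrite('pics/top0c.png',cv2.resize(f(a,2),None,fx=2.95,fy=2.95,interpolation=cv2.INTER_CUBIC))
cv2.imwrite('pics/side0c.png',cv2.resize(f(b),None,fx=2.75,fy=2.75,interpolation=cv2.INTER_CUBIC))
E
```

```text
(no output)
```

View pics/top0c.png

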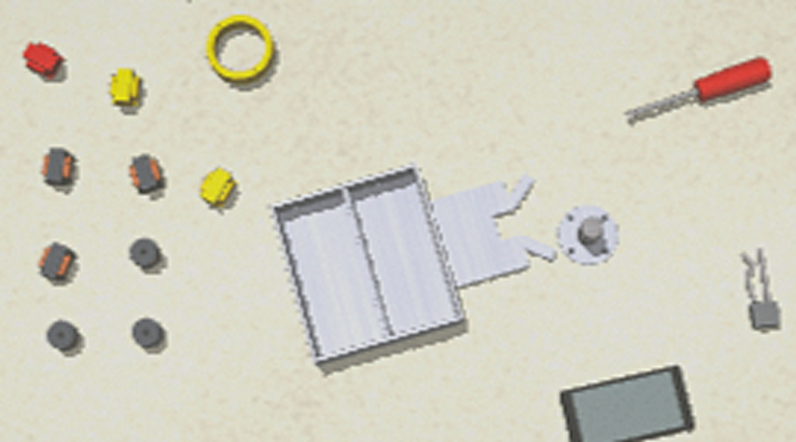

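View pics/side0c.png

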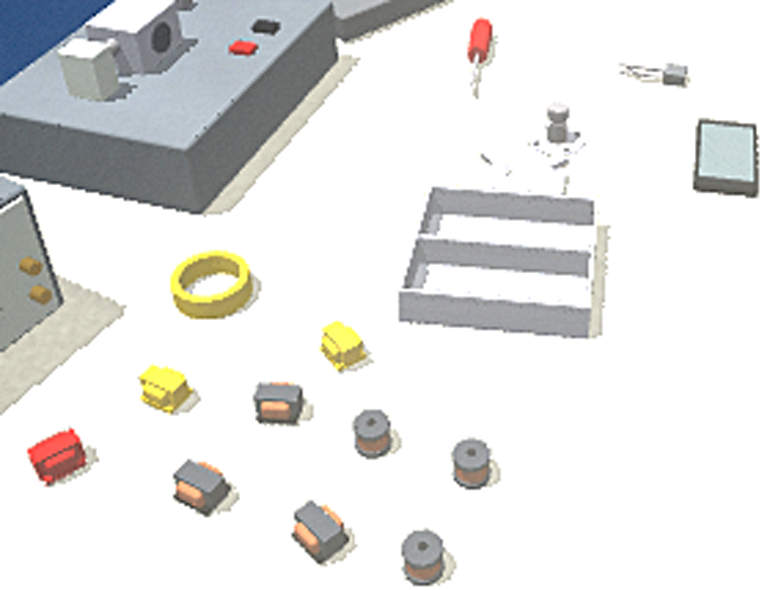

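Top view: tray centre about px (310,214), its tongue pointing right to the post at (385,203). The clip grip is at (444,231) with its legs pointing up.

Part candidates in the top view:
- **Trafos, dark with copper:** (205,182), (235,184), (205,214). These fit the description.
- **Chokes, round dark spools:** (235,211), (206,239), (235,238). These fit too.
- **Look-alikes, to be left alone:** red (199,145), yellow (227,154) and (259,188).
- **Also left alone:** anything in the blue and red boxes.

The crops confirm this.

```bash
cat >> h.py <<'E'
def yaw():
    q=ctrl.get_state()['tcp_rot']; return 2*np.arctan2(q[1],q[0])   # world angle of tool x (pointing down)
def parts(c):
    im=c['image'].astype(int); hsv=cv2.cvtColor(c['image'],cv2.COLOR_RGB2HSV)
    bg=cv2.medianBlur(c['image'],41).astype(int)
    return im,hsv,bg
def togo(x,y,z,w=None):
    s=ctrl.get_state(); p=np.array(s['eef_pos']); a=yaw(); d=np.array([x,y,z])-p
    dt=0 if w is None else (w-a+np.pi/2)%np.pi-np.pi/2
    tx=np.array([np.cos(a),np.sin(a)]); ty=np.array([np.sin(a),-np.cos(a)])
    print('tool mm',np.round([1000*d[:2]@tx,1000*d[:2]@ty,-1000*d[2]],1),'rz',round(-dt,3),'| yaw',round(a,3),'pos',(p*1000).round(1),'F',np.round(s['contact_force'],1),'open',round(s['opening']*85.4,1),'t',round(s['time'],2))
E
cat > m0.py <<'E'
from h import *
def triang(cs,uvs):
    A=[];b=[]
    for c,(u,v) in zip(cs,uvs):
        for k,(x,f,q) in enumerate(((u,c['fx'],c['cx']),(v,c['fy'],c['cy']))):
            r=c['R'][k]-(x-q)/f*c['R'][2]; A.append(r); b.append(-(c['t'][k]-(x-q)/f*c['t'][2]))
    X,res,_,_=np.linalg.lstsq(np.array(A),np.array(b),rcond=None); return X,np.abs(np.array(A)@X-b).max()
if __name__=='__main__':
    T=cam('top');S=cam('side')
    tc=lambda x,y:(x/2.95+185,y/2.95+125); sc=lambda x,y:(x/2.75+150,y/2.75+135)
    P=[ray(T,*tc(*p),.036)[:2] for p in((273,208),(418,167),(466,320),(318,360))]
    P=np.array(P);print('tray rim',P.round(4).tolist(),'ctr',P.mean(0).round(4),'sides',[np.linalg.norm(P[i]-P[i-1]).round(4) for i in range(4)])
    print('yaws',[np.arctan2(*(P[a]-P[b])[::-1]).round(3) for a,b in((0,3),(1,2))],[np.arctan2(*(P[a]-P[b])[::-1]).round(3)-np.pi/2 for a,b in((0,1),(3,2))])
    S4=[ray(S,*sc(*p),.036)[:2] for p in((400,290),(434,188),(594,199),(590,305))];S4=np.array(S4)
    print('side rim',S4.round(4).tolist(),'ctr',S4.mean(0).round(4))
    print('post top',ray(T,*tc(593,222),.042),ray(S,*sc(559,108),.042),triang((T,S),(tc(593,222),sc(559,108))))
    print('plate',ray(T,*tc(588,236),.0015),'grip',ray(T,*tc(764,316),.012),ray(S,*sc(676,74),.01))
    print('leg tips',ray(T,*tc(745,254),.008),ray(T,*tc(759,250),.008))
    for n,c in(('T',T),('S',S)):
        im=c['image'].astype(int); g=im.max(2); r,gg,b=im[...,0],im[...,1],im[...,2]
        roi=np.zeros(g.shape,bool)
        if n=='T': roi[165:260,190:247]=1; thr=g<75
        else: roi[265:350,205:335]=1; thr=g<110
        m=((thr|((r-b)>55)&(r<170))&roi).astype('uint8')
        N,L,st,ce=cv2.connectedComponentsWithStats(m)
        for i in range(1,N):
            if st[i,4]>15:
                k,_=cv2.findContours((L==i).astype('uint8'),0,1); R=cv2.minAreaRect(k[0])
                print(n,ce[i].round(1),st[i,4],ray(c,*ce[i],.014)[:2].round(4),np.round(R[1],1),round(R[2]))
E
python3 m0.py
```

```text
tray rim [[0.5707, 0.0934], [0.6106, -0.048], [0.4603, -0.0931], [0.4227, 0.0485]] ctr [5.161e-01 2.000e-04] sides [np.float64(0.1546), np.float64(0.1469), np.float64(0.1569), np.float64(0.1465)]
yaws [np.float64(0.294), np.float64(0.291)] [np.float64(0.2752036732051035), np.float64(0.2592036732051035)]
side rim [[0.5701, 0.0983], [0.6066, -0.0403], [0.4642, -0.0842], [0.4207, 0.0523]] ctr [0.5154 0.0065]
post top [ 0.55383129 -0.21637026  0.042     ] [ 0.54574884 -0.20984927  0.042     ] (array([ 0.55167822, -0.21763003,  0.03684726]), np.float64(0.0030429665674703843))
plate [ 0.54709619 -0.21571494  0.0015    ] grip [ 0.46548374 -0.38288106  0.012     ] [ 0.46540699 -0.38053439  0.01      ]
leg tips [ 0.52712071 -0.36819764  0.008     ] [ 0.53101103 -0.38206556  0.008     ]
T [205.1 182.4] 117 [0.6156 0.3093] [10.  14.6] 8
T [234.7 184.8] 111 [0.6076 0.2216] [14.9  9.5] 72
T [204.6 214.5] 117 [0.5204 0.307 ] [10.5 13.1] 23
T [234.5 211.5] 103 [0.5286 0.2201] [12.7  9.2] 45
T [235.2 238.4] 100 [0.4503 0.216 ] [12.   8.5] 45
T [206.6 239.2] 104 [0.4482 0.2985] [12.6  9.2] 37
S [274.6 266.3] 29 [0.5853 0.1696] [ 4. 11.] 90
S [211.6 279.1] 84 [0.6879 0.2551] [10. 14.] 90
S [251.1 281.4] 219 [0.6083 0.2272] [15. 18.] 90
S [285.  292.4] 206 [0.5294 0.2241] [17. 13.] 90
S [321.1 303.4] 212 [0.4511 0.2199] [17. 13.] 90
S [222.8 311.9] 256 [0.6158 0.3145] [20.5 16.1] 30
S [265.8 328.2] 263 [0.521  0.3127] [21.2 16.3] 45
S [303.5 337.4] 262 [0.4487 0.3018] [19. 15.] 90
```

```bash
python3 - <<'E'
from h import *
togo(.516,.003,.15,.28)
E
```

```text
tool mm [ 497.9 -539.5   71.3] rz -0.009 | yaw 0.271 pos [ 180.5 -650.   221.3] F [-1.1 -0.1  0.5] open 85.3 t 0.2
```

Call:
drive_tool:
  moves:
    - [[0,0,0],[0.035,-0.036,0],0.085]
    - [[0,0,0],[0.035,-0.036,0],0.085]
    - [[0,0,0],[0.035,-0.036,0],0.085]
    - [[0,0,0],[0.035,-0.036,0],0.085]
    - [[0,0,0],[0.035,-0.036,0],0.085]

```text
time: 0.82
eef_pos: [0.3016, -0.4285, 0.2221]
tcp_rot: [0.991, 0.135, 0.0, -0.0]
contact_force: [1.3, -0.4, 0.3]
opening: 0.996
finger_force: 0.0
```

Call:
drive_tool:
  moves:
    - [[0,0,0],[0.035,-0.038,0],0.085]
    - [[0,0,0],[0.035,-0.038,0],0.085]
    - [[0,0,0],[0.035,-0.038,0],0.085]
    - [[0,0,0],[0.035,-0.038,0],0.085]
    - [[0,0,0],[0.035,-0.038,0.01],0.085]

```text
time: 1.45
eef_pos: [0.4198, -0.199, 0.2131]
tcp_rot: [0.991, 0.135, 0.001, 0.001]
contact_force: [0.5, -0.6, -0.1]
opening: 0.997
finger_force: 0.0
```

Call:
drive_tool:
  moves:
    - [[0,0,0],[0.036,-0.04,0.01],0.085]
    - [[0,0,0],[0.036,-0.04,0.01],0.085]
    - [[0,0,0],[0.036,-0.04,0.01],0.085]
    - [[0,0,0],[0.0,0.0,0.01],0.085]
    - [[0,0,0],[0,0,0],0.085]

```text
time: 2.08
eef_pos: [0.4899, -0.0555, 0.171]
tcp_rot: [0.991, 0.135, -0.001, -0.0]
contact_force: [-0.6, -0.3, 0.1]
opening: 0.993
finger_force: 0.0
```

```bash
python3 - <<'E'
from h import *
togo(.516,.003,.15,.28)
E
```

```text
tool mm [ 40.8 -49.4  21. ] rz -0.008 | yaw 0.272 pos [489.9 -55.5 171. ] F [-0.6 -0.3  0.1] open 84.8 t 2.08
```

Call:
drive_tool:
  moves:
    - [[0,0,0],[0.02,-0.025,0.01],0.085]
    - [[0,0,0],[0.02,-0.024,0.01],0.085]
    - [[0,0,0],[0,0,0.04],0.085]
    - [[0,0,0],[0,0,0.04],0.085]
    - [[0,0,0],[0,0,0.025],0.07]

```text
time: 2.7
eef_pos: [0.5152, 0.0007, 0.0457]
tcp_rot: [0.991, 0.134, -0.001, -0.0]
contact_force: [0.0, 0.4, 0.7]
opening: 0.824
finger_force: 0.0
```

Call:
drive_tool:
  moves:
    - [[0,0,0],[0,0,0.015],0.05]
    - [[0,0,0],[0,0,0],0.03]
    - [[0,0,0],[0,0,0],0.02]
    - [[0,0,0],[0,0,0],0.012]
    - [[0,0,0],[0,0,0],0.012]
  grip_force: 30

```text
time: 3.32
eef_pos: [0.5169, 0.0021, 0.0331]
tcp_rot: [0.991, 0.135, 0.001, 0.0]
contact_force: [-0.3, 0.1, 0.1]
opening: 0.143
finger_force: 0.0
```

```bash
python3 - <<'E'
from h import *
togo(.516,.003,.03,.28)
c=cam('side','s1.png');d=cam('top')
a=cv2.resize(cv2.convertScaleAbs(c['image'][150:270,270:430,::-1],alpha=1.2),None,fx=4,fy=4)[:, :480]
b=cv2.resize(cv2.convertScaleAbs(d['image'][160:260,270:410,::-1],alpha=2),None,fx=3.6,fy=3.6)
cv2.imwrite('pics/s1c.png',cv2.resize(np.hstack([c2[:360] for c2 in(cv2.resize(c['image'][150:270,280:410,::-1],(390,360)),cv2.resize(cv2.convertScaleAbs(d['image'][160:260,275:395,::-1],alpha=2),(400,360)))]),None,fx=1,fy=1))
E
```

```text
tool mm [-0.6 -1.1  3.1] rz -0.009 | yaw 0.271 pos [516.9   2.1  33.1] F [-0.3  0.1  0.1] open 12.2 t 3.33
```

View pics/s1c.png

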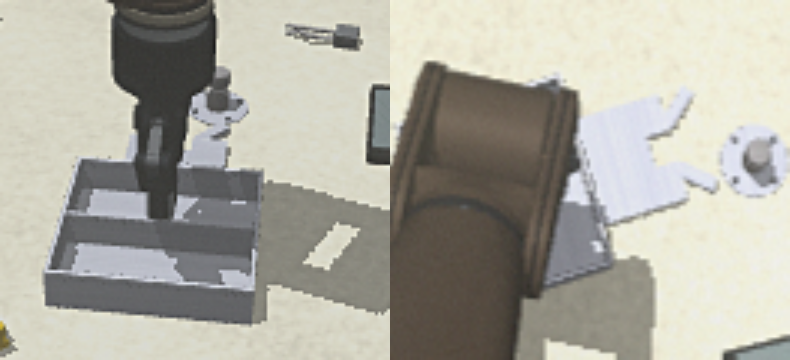

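Gripper stands near the divider, but in the side picture the finger tip seems to end at the divider's top line (crop (160,217)). I'll check by projecting points.

```bash
python3 - <<'E'
from h import *
c=cam('side')
for X in([.517,.002,.016],[.517,.012,.016],[.517,.012,.034],[.517,.0,.034]):
    u=proj(c,X); print(X,u.round(1),'crop',((u-[280,150])*3).round())
im=cv2.resize(c['image'][195:240,300:380,::-1],None,fx=8,fy=8,interpolation=cv2.INTER_CUBIC);cv2.imwrite('pics/s2.png',cv2.convertScaleAbs(im,alpha=1.8))
E
```

```text
[0.517, 0.002, 0.016] [333.4 228.2] crop [160. 234.]
[0.517, 0.012, 0.016] [331.8 230.6] crop [155. 242.]
[0.517, 0.012, 0.034] [331.9 224.9] crop [156. 225.]
[0.517, 0.0, 0.034] [333.8 222. ] crop [162. 216.]
```

View pics/s2.png

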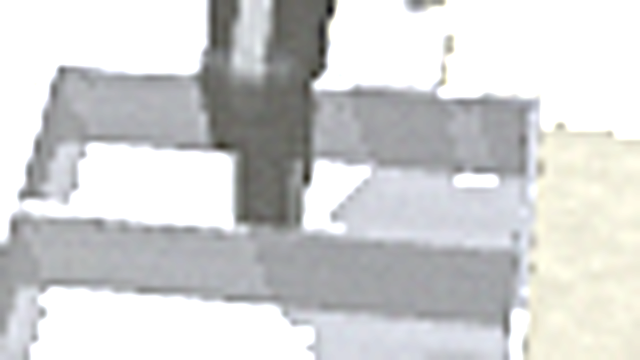

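Call:
drive_tool:
  moves:
    - [[0,0,0],[0,0,0],0.0]
    - [[0,0,0],[0,0,0],0.0]
    - [[0,0,0],[0,0,0],0.0]
    - [[0,0,0],[0,0,0],0.0]
  grip_force: 30

```text
time: 3.98
eef_pos: [0.5163, 0.0022, 0.0322]
tcp_rot: [0.991, 0.135, -0.0, -0.0]
contact_force: [0.1, -0.3, -0.2]
opening: 0.0
finger_force: 0.0
```

```bash
python3 - <<'E'
from h import *
c=cam('side');d=cam('top')
a=cv2.resize(c['image'][170:245,285:375,::-1],(540,450),interpolation=cv2.INTER_CUBIC)
b=cv2.resize(d['image'][190:260,310:350,::-1],(257,450),interpolation=cv2.INTER_CUBIC)
cv2.imwrite('pics/s3.png',np.hstack([cv2.convertScaleAbs(a,alpha=2.0),cv2.convertScaleAbs(b,alpha=2)]))
E
```

```text
(no output)
```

View pics/s3.png

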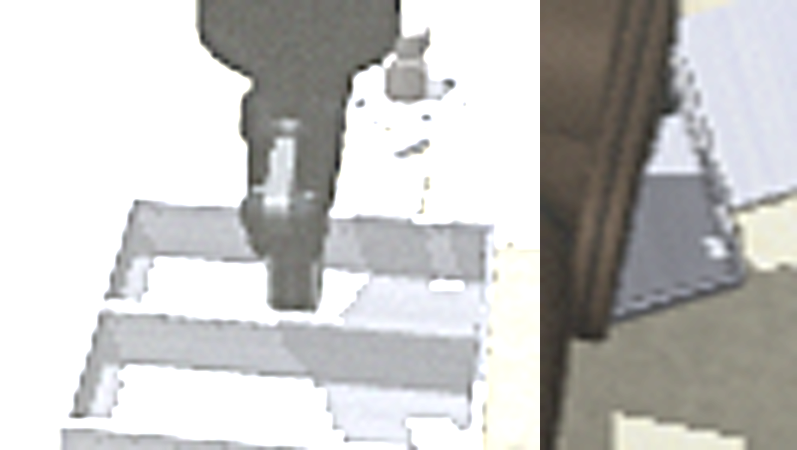

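Both fingers shut on nothing, and the divider's rim is visible below the finger tip at crop (295,310). So the tips are higher than the stated 17 mm would put them. I'll find their height by a gentle touch.

Call:
drive_tool:
  moves:
    - [[0,0,0],[0,-0.002,0.002],0.0]
    - [[0,0,0],[0,0,0.002],0.0]
    - [[0,0,0],[0,0,0.0],0.0]

```text
time: 4.45
eef_pos: [0.5155, 0.0042, 0.0279]
tcp_rot: [0.991, 0.135, -0.0, -0.0]
contact_force: [0.8, 0.4, -0.4]
opening: -0.0
finger_force: 0.0
```

Call:
drive_tool:
  moves:
    - [[0,0,0],[0,0,0.001],0.0]
    - [[0,0,0],[0,0,0.001],0.0]
    - [[0,0,0],[0,0,0.0],0.0]

```text
time: 4.82
eef_pos: [0.5156, 0.0041, 0.0261]
tcp_rot: [0.991, 0.135, -0.0, -0.0]
contact_force: [-0.3, 0.2, -1.2]
opening: -0.004
finger_force: 0.0
```

Call:
drive_tool:
  moves:
    - [[0,0,0],[0,0,0.001],0.0]
    - [[0,0,0],[0,0,0.001],0.0]
    - [[0,0,0],[0,0,0.0],0.0]

```text
time: 5.2
eef_pos: [0.5158, 0.0041, 0.0249]
tcp_rot: [0.991, 0.135, -0.0, -0.0]
contact_force: [-3.7, 0.2, 5.3]
opening: 0.0
finger_force: 2.4
```

Call:
drive_tool:
  moves:
    - [[0,0,0],[0,0,0.001],0.0]
    - [[0,0,0],[0,0,0.001],0.0]
    - [[0,0,0],[0,0,0.0],0.0]

```text
time: 5.58
eef_pos: [0.5159, 0.0041, 0.0248]
tcp_rot: [0.991, 0.135, -0.001, -0.0]
contact_force: [-7.6, 0.9, 17.6]
opening: -0.0
finger_force: 8.3
```

Call:
drive_tool:
  moves:
    - [[0,0,0],[0,0,-0.025],0.0]
    - [[0,0,0],[0,0,-0.024],0.0]
    - [[0,0,0],[0,-0.015,0],0.0]
    - [[0,0,0],[0,-0.015,0],0.0]
    - [[0,0,0],[0,0,0],0.0]

```text
time: 6.2
eef_pos: [0.506, 0.0346, 0.0696]
tcp_rot: [0.991, 0.136, -0.002, -0.0]
contact_force: [0.2, 0.3, 0.0]
opening: 0.0
finger_force: 0.0
```

```bash
python3 - <<'E'
from h import *
c=cam('side'); s=ctrl.get_state(); p=s['eef_pos']; print(p, proj(c,p).round(1))
for dz in(-.017,-.007,.003,.01,.02): print(dz, proj(c,p+[0,.01,dz]).round(1))
u=int(proj(c,p)[0]); g=c['image'].max(2)
for r in range(195,240,1): print(r,g[r,u-12:u+13:2].tolist())
E
```

```text
[0.50646165 0.03402124 0.06985085] [332.5 219.6]
-0.017 [330.7 227.9]
-0.007 [330.7 224.5]
0.003 [330.7 221.1]
0.01 [330.8 218.7]
0.02 [330.8 215.2]
195 [215, 225, 80, 53, 116, 115, 67, 58, 60, 57, 117, 222, 215]
196 [214, 228, 91, 104, 114, 112, 62, 65, 60, 57, 180, 220, 200]
197 [217, 226, 65, 67, 110, 120, 69, 74, 63, 57, 175, 218, 200]
198 [219, 231, 70, 73, 130, 128, 76, 74, 60, 55, 241, 221, 196]
199 [218, 173, 65, 65, 108, 110, 68, 77, 61, 50, 229, 223, 199]
200 [219, 177, 59, 65, 88, 92, 64, 70, 63, 44, 208, 194, 197]
201 [221, 216, 53, 62, 72, 76, 60, 65, 60, 59, 204, 196, 195]
202 [226, 214, 54, 61, 66, 64, 60, 59, 61, 68, 202, 196, 195]
203 [226, 229, 61, 60, 63, 64, 59, 62, 60, 76, 205, 199, 198]
204 [99, 118, 63, 58, 64, 63, 62, 59, 59, 47, 210, 145, 202]
205 [95, 100, 69, 60, 59, 61, 62, 61, 61, 134, 183, 222, 229]
206 [103, 102, 111, 58, 61, 60, 64, 63, 58, 94, 101, 108, 94]
207 [103, 105, 111, 54, 63, 61, 63, 60, 56, 100, 99, 98, 86]
208 [103, 102, 105, 73, 78, 59, 63, 61, 55, 104, 104, 87, 103]
209 [103, 104, 106, 108, 100, 64, 66, 60, 77, 101, 106, 104, 101]
210 [10
[... 1306 characters left out ...]
, 104, 104, 94]
230 [102, 102, 104, 105, 106, 106, 105, 104, 102, 103, 100, 102, 92]
231 [90, 92, 93, 96, 100, 103, 103, 103, 105, 103, 106, 102, 105]
232 [171, 177, 145, 114, 88, 87, 88, 88, 95, 95, 99, 102, 104]
233 [200, 202, 204, 204, 204, 206, 172, 146, 145, 115, 85, 89, 91]
234 [201, 202, 203, 204, 201, 203, 204, 204, 204, 204, 205, 211, 119]
235 [200, 201, 200, 202, 201, 202, 202, 202, 203, 204, 210, 225, 124]
236 [200, 200, 200, 197, 198, 198, 198, 200, 201, 204, 214, 129, 127]
237 [196, 198, 198, 197, 198, 198, 199, 197, 198, 204, 124, 123, 126]
238 [201, 202, 200, 201, 203, 200, 197, 197, 198, 206, 116, 125, 125]
239 [201, 199, 200, 201, 201, 201, 202, 203, 203, 211, 124, 125, 126]
```

Call:
drive_tool:
  moves:
    - [[0,0,0],[0,0,0.01],0.0]
    - [[0,0,0],[0,0,0.004],0.0]
    - [[0,0,0],[0,0,0.002],0.0]
    - [[0,0,0],[0,0,0.002],0.0]
    - [[0,0,0],[0,0,0.002],0.0]

```text
time: 6.88
eef_pos: [0.5079, 0.0329, 0.0513]
tcp_rot: [0.991, 0.135, 0.0, 0.0]
contact_force: [0.9, 0.3, 0.5]
opening: 0.001
finger_force: 0.0
```

Call:
drive_tool:
  moves:
    - [[0,0,0],[0,0,0.002],0.0]
    - [[0,0,0],[0,0,0.002],0.0]
    - [[0,0,0],[0,0,0.002],0.0]
    - [[0,0,0],[0,0,0.0],0.0]
    - [[0,0,0],[0,0,0.0],0.0]

```text
time: 7.5
eef_pos: [0.5078, 0.033, 0.0453]
tcp_rot: [0.991, 0.135, 0.0, 0.0]
contact_force: [-0.4, -0.1, 0.2]
opening: 0.001
finger_force: 0.0
```

Call:
drive_tool:
  moves:
    - [[0,0,0],[0,0,0.004],0.0]
    - [[0,0,0],[0,0,0.004],0.0]
    - [[0,0,0],[0,0,0.004],0.0]
    - [[0,0,0],[0,0,0.004],0.0]
    - [[0,0,0],[0,0,0.0],0.0]

```text
time: 8.12
eef_pos: [0.5073, 0.0331, 0.0287]
tcp_rot: [0.991, 0.135, -0.001, -0.0]
contact_force: [-0.5, 0.1, -0.3]
opening: -0.002
finger_force: 0.0
```

Call:
drive_tool:
  moves:
    - [[0,0,0],[0,0,0.002],0.0]
    - [[0,0,0],[0,0,0.002],0.0]
    - [[0,0,0],[0,0,0.002],0.0]
    - [[0,0,0],[0,0,0.002],0.0]
    - [[0,0,0],[0,0,0.0],0.0]

```text
time: 8.75
eef_pos: [0.5075, 0.033, 0.021]
tcp_rot: [0.991, 0.135, -0.0, -0.0]
contact_force: [-0.3, -0.1, -0.1]
opening: 0.002
finger_force: 0.0
```

```bash
python3 - <<'E'
from h import *
c=cam('side'); s=ctrl.get_state(); p=s['eef_pos']; print(p, proj(c,p).round(1),s['contact_force'])
for dz in(-.017,-.007,.003,.01,.02): print(dz, proj(c,p+[0,.01,dz]).round(1))
u=int(proj(c,p)[0]); g=c['image'].max(2)
for r in range(216,246,1): print(r,g[r,u-12:u+13:2].tolist())
E
```

```text
[0.50760564 0.03305979 0.02111457] [332.  235.3] [-0.21636124  0.0356302   0.01906024]
-0.017 [330.3 243.3]
-0.007 [330.3 240.1]
0.003 [330.3 236.9]
0.01 [330.4 234.7]
0.02 [330.4 231.4]
216 [198, 171, 72, 71, 123, 110, 72, 73, 57, 37, 212, 207, 209]
217 [195, 170, 66, 68, 112, 124, 77, 73, 55, 109, 207, 201, 205]
218 [197, 163, 59, 74, 95, 104, 69, 67, 57, 216, 199, 198, 198]
219 [196, 216, 53, 65, 76, 80, 62, 63, 57, 221, 198, 195, 197]
220 [201, 216, 53, 61, 63, 66, 57, 63, 50, 217, 197, 199, 197]
221 [206, 217, 51, 59, 68, 68, 60, 62, 52, 214, 194, 194, 199]
222 [185, 223, 62, 58, 59, 65, 59, 58, 51, 224, 209, 205, 212]
223 [93, 107, 69, 61, 58, 59, 58, 60, 53, 157, 146, 169, 128]
224 [99, 99, 109, 56, 59, 62, 61, 60, 52, 102, 104, 116, 115]
225 [101, 102, 107, 90, 72, 64, 61, 59, 76, 95, 94, 92, 90]
226 [102, 103, 105, 105, 87, 59, 64, 59, 88, 96, 94, 93, 96]
227 [104, 107, 103, 108, 84, 60, 61, 56, 87, 95, 92, 92, 95]
228 [103, 104, 105, 105, 87, 61, 61, 57, 88, 96, 95, 95, 91]
229 [104, 104, 103, 104, 87, 62, 60, 55, 86, 99, 95, 97, 96]
230 [104, 101, 105, 107, 104, 61, 62, 54
[... 332 characters left out ...]
, 130, 125]
236 [201, 201, 202, 199, 200, 202, 206, 215, 129, 123, 127, 127, 126]
237 [197, 200, 202, 201, 200, 201, 209, 218, 120, 126, 127, 124, 128]
238 [202, 202, 201, 203, 202, 202, 121, 128, 125, 126, 126, 126, 126]
239 [200, 201, 199, 199, 204, 204, 117, 125, 128, 126, 126, 127, 127]
240 [205, 204, 204, 204, 203, 205, 120, 126, 128, 127, 128, 128, 128]
241 [156, 202, 200, 201, 202, 206, 116, 128, 131, 131, 129, 132, 129]
242 [228, 230, 214, 209, 180, 202, 210, 122, 124, 128, 129, 128, 130]
243 [100, 102, 127, 165, 221, 232, 237, 148, 128, 126, 127, 103, 125]
244 [101, 87, 100, 101, 98, 107, 100, 107, 109, 123, 141, 147, 135]
245 [103, 102, 104, 89, 99, 99, 98, 107, 91, 91, 94, 89, 90]
```

The finger tip sits at row 233.7, in front of the divider's foot. So the real tips are about 9 mm above the reported TCP height when shut, and the rim touch agrees. I'll use tip z = TCP z + 9 mm from here on.

Call:
drive_tool:
  moves:
    - [[0,0,0],[0,0,-0.022],0.04]
    - [[0,0,0],[0,0.015,0],0.04]
    - [[0,0,0],[0,0.015,0],0.04]
    - [[0,0,0],[0,0,0.01],0.04]
    - [[0,0,0],[0,0,0.01],0.04]

```text
time: 9.43
eef_pos: [0.5149, 0.0039, 0.0217]
tcp_rot: [0.991, 0.135, -0.001, -0.0]
contact_force: [0.2, -0.1, -0.4]
opening: 0.467
finger_force: 0.0
```

Call:
drive_tool:
  moves:
    - [[0,0,0],[0,0,0.01],0.04]
    - [[0,0,0],[0,0,0.008],0.03]
    - [[0,0,0],[0,0,0.0],0.0]
    - [[0,0,0],[0,0,0.0],0.0]
    - [[0,0,0],[0,0,0.0],0.0]
  grip_force: 40

```text
time: 10.05
eef_pos: [0.5155, 0.0043, 0.005]
tcp_rot: [0.991, 0.135, -0.0, -0.0]
contact_force: [1.3, -0.0, -3.9]
opening: 0.037
finger_force: 41.9
```

Call:
drive_tool:
  moves:
    - [[0,0,0],[0,0,0.0],0.0]
    - [[0,0,0],[0,0,0.0],0.0]

```text
time: 10.3
eef_pos: [0.5154, 0.0042, 0.005]
tcp_rot: [0.991, 0.135, -0.0, -0.0]
contact_force: [1.1, 1.3, -3.7]
opening: 0.036
finger_force: 41.8
```

```bash
python3 - <<'E'
from h import *
togo(.516,.003,.005,.28)
E
```

```text
tool mm [0.2 1.3 0. ] rz -0.009 | yaw 0.271 pos [515.4   4.2   5. ] F [ 1.1  1.3 -3.7] open 3.1 t 10.3
```

Call:
drive_tool:
  moves:
    - [[0,0,0],[-0.002,0.009,0],0.0]
    - [[0,0,0],[-0.002,0.009,0.0],0.0]
    - [[0,0,0],[-0.002,0.009,0.0],0.0]
    - [[0,0,0],[-0.002,0.009,0.0],0.0]
    - [[0,0,0],[-0.002,0.009,0.0],0.0]

```text
time: 10.92
eef_pos: [0.5172, -0.0415, 0.005]
tcp_rot: [0.991, 0.133, -0.001, -0.002]
contact_force: [-3.2, 8.6, -0.5]
opening: 0.035
finger_force: 43.0
```

Call:
drive_tool:
  moves:
    - [[0,0,0.03],[0,0,0.0],0.0]
    - [[0,0,0.03],[0,0,0.0],0.0]
    - [[0,0,0.03],[0,0,0.0],0.0]
    - [[0,0,0],[0,0,0.0],0.0]

```text
time: 11.42
eef_pos: [0.5181, -0.0419, 0.0052]
tcp_rot: [0.996, 0.09, -0.0, 0.0]
contact_force: [0.4, 0.3, -4.1]
opening: 0.029
finger_force: 41.7
```

```bash
python3 - <<'E'
from h import *
togo(.523,-.0713,.005,.18)
c=cam('top','t4.png');d=cam('side','s4.png')
a=cv2.resize(c['image'][170:245,325:405,::-1],(480,450),interpolation=cv2.INTER_CUBIC)
b=cv2.resize(d['image'][160:225,320:372,::-1],(315,450),interpolation=cv2.INTER_CUBIC)
cv2.imwrite('pics/c4.png',np.hstack([cv2.convertScaleAbs(a,alpha=2.0),cv2.convertScaleAbs(b,alpha=1.1)]))
E
```

```text
tool mm [-0.5 29.8  0.2] rz 0.001 | yaw 0.181 pos [518.1 -41.9   5.2] F [ 0.4  0.3 -4.1] open 2.5 t 11.43
```

View pics/c4.png

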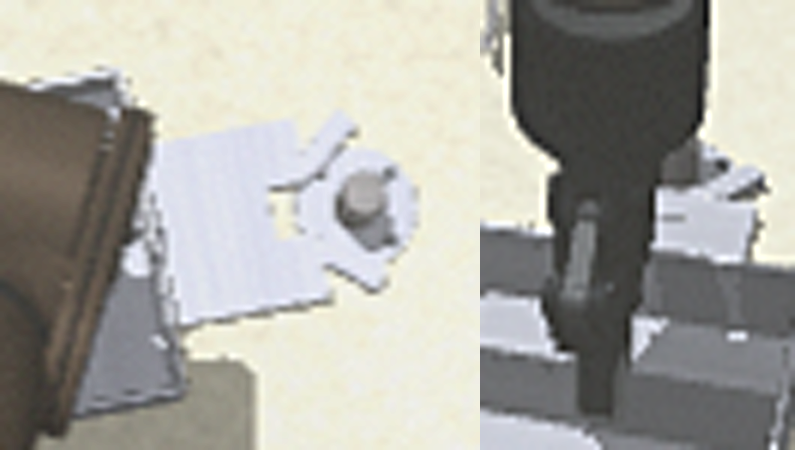

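Tray is aligned: the slot centre line runs at crop (280,214) to (357,200), against the post at (357,202), with about 30 mm to go. Sliding it home.

Call:
drive_tool:
  moves:
    - [[0,0,0],[0,0.008,0],0.0]
    - [[0,0,0],[0,0.008,0.0],0.0]
    - [[0,0,0],[0,0.006,0.0],0.0]
    - [[0,0,0],[0,0.003,0.0],0.0]
    - [[0,0,0],[0,0,0.0],0.0]

```text
time: 12.15
eef_pos: [0.5225, -0.067, 0.0051]
tcp_rot: [0.996, 0.09, -0.0, 0.0]
contact_force: [-1.8, -1.6, -5.1]
opening: 0.039
finger_force: 41.8
```

Call:
drive_tool:
  moves:
    - [[0,0,0],[0,0.002,0],0.0]
    - [[0,0,0],[0,0.002,0.0],0.0]
    - [[0,0,0],[0,0.001,0.0],0.0]

```text
time: 12.52
eef_pos: [0.5233, -0.0713, 0.0051]
tcp_rot: [0.996, 0.09, -0.0, -0.0]
contact_force: [-1.3, 0.9, -4.0]
opening: 0.033
finger_force: 41.9
```

Call:
drive_tool:
  moves:
    - [[0,0,0],[0,0.001,0],0.0]
    - [[0,0,0],[0,0.001,0.0],0.0]
    - [[0,0,0],[0,0,0.0],0.0]

```text
time: 12.9
eef_pos: [0.5233, -0.0719, 0.0051]
tcp_rot: [0.996, 0.09, -0.001, -0.002]
contact_force: [-2.3, 6.0, -1.7]
opening: 0.035
finger_force: 42.2
```

Call:
drive_tool:
  moves:
    - [[0,0,0],[0,0.001,0],0.0]
    - [[0,0,0],[0,0.001,0.0],0.0]
    - [[0,0,0],[0,0,0.0],0.0]

```text
time: 13.28
eef_pos: [0.5233, -0.072, 0.0051]
tcp_rot: [0.996, 0.09, -0.001, -0.003]
contact_force: [-2.7, 12.3, 0.1]
opening: 0.033
finger_force: 42.5
```

Tray is home: it stopped at y = -0.072 with the force rising to 12 N. Releasing and measuring the clip.

Call:
drive_tool:
  moves:
    - [[0,0,0],[0,-0.002,0],0.0]
    - [[0,0,0],[0,0,0.0],0.04]
    - [[0,0,0],[0,0,0.0],0.04]
    - [[0,0,0],[0,0,-0.05],0.05]
    - [[0,0,0],[0,0,-0.05],0.05]

```text
time: 13.9
eef_pos: [0.5244, -0.0742, 0.1068]
tcp_rot: [0.996, 0.09, 0.0, 0.001]
contact_force: [0.5, -1.2, 0.3]
opening: 0.588
finger_force: 0.0
```

```bash
python3 - <<'E'
from h import *
T=cam('top');S=cam('side')
for n,c,(r0,r1,c0,c1),th in(('T',T,(200,242,432,456),95),('S',S,(155,168,370,405),140)):
    im=c['image'][r0:r1,c0:c1]; g=im.max(2).astype(int); bg=np.median(g); print(n,bg)
    m=(g<bg*.62).astype('uint8'); N,L,st,ce=cv2.connectedComponentsWithStats(m)
    for i in range(1,N):
        if st[i,4]>4: print(ce[i].round(2)+[c0,r0],st[i],ray(c,ce[i][0]+c0,ce[i][1]+r0,.012)[:2].round(4))
    np.set_printoptions(linewidth=250)
    if n=='T': print(g[:, :])
a=cv2.resize(T['image'][200:242,432:460,::-1],(392,588),interpolation=cv2.INTER_CUBIC)
b=cv2.resize(S['image'][145:180,370:406,::-1],(400,388),interpolation=cv2.INTER_CUBIC)
cv2.imwrite('pics/c5.png',np.hstack([cv2.convertScaleAbs(a,alpha=1.8),np.vstack([b,np.zeros((200,400,3),'uint8')])]))
togo(.4655,-.381,.06,.09)
E
```

```text
T 120.0
[443.35 231.2 ] [ 7 24 10 14 75] [ 0.4681 -0.3812]
[[121 121 121 ... 121 120 121]
 [120 120 121 ... 120 121 121]
 [121 121 120 ... 121 120 121]
 ...
 [120 120 121 ... 121 120 120]
 [120 120 121 ... 120 120 120]
 [119 120 120 ... 120 119 121]]
S 208.0
[394.7  162.03] [15  3 16  9 73] [ 0.4677 -0.375 ]
[381.68 161.68] [ 5  4 15  6 31] [ 0.5057 -0.3607]
tool mm [-117.9  288.7   53.1] rz 0.091 | yaw 0.181 pos [529.5 -75.8 113.1] F [ 0.4 -0.7  1.4] open 50.3 t 14.0
```

View pics/c5.png

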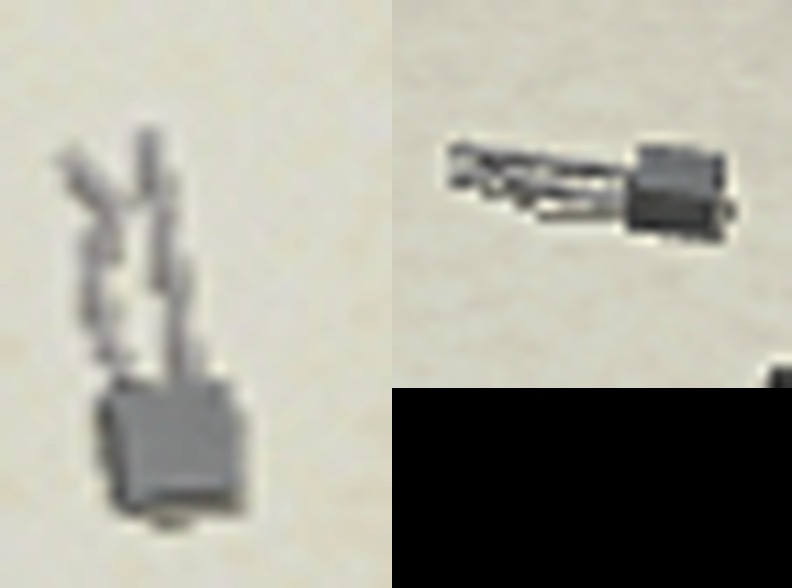

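Clip lies face up with its straight leg on the right, from crop (185,375) to the tip at (146,130). That makes its yaw about 0.155, and the grip centre about px (443.8,230.9).

Call:
drive_tool:
  moves:
    - [[0,0,0],[-0.0193,0.0483,0],0.05]
    - [[0,0,0],[-0.0193,0.0483,0],0.05]
    - [[0,0,0],[-0.0193,0.0483,0],0.05]
    - [[0,0,0],[-0.0193,0.0483,0],0.05]
    - [[0,0,0],[-0.0193,0.0483,0],0.05]

```text
time: 14.62
eef_pos: [0.472, -0.3308, 0.1054]
tcp_rot: [0.996, 0.09, 0.0, 0.001]
contact_force: [1.5, 0.0, 0.3]
opening: 0.584
finger_force: 0.0
```

Call:
drive_tool:
  moves:
    - [[0,0,0],[-0.0193,0.0483,0],0.05]
    - [[0,0,0.026],[0,0,0.03],0.05]
    - [[0,0,0],[0,0,0.03],0.05]
    - [[0,0,0],[0,0,0],0.05]

```text
time: 15.12
eef_pos: [0.4603, -0.3782, 0.0422]
tcp_rot: [0.997, 0.077, -0.002, -0.002]
contact_force: [0.9, 0.1, 0.3]
opening: 0.586
finger_force: 0.0
```

```bash
python3 - <<'E'
from h import *
T=cam('top');p=ray(T,443.8,230.9,.016);t=ray(T,441.9,208.8,.008);print(p,t, proj(cam('side'),p))
togo(p[0],p[1],-.005,.155)
S=cam('side'); e=ctrl.get_state()['eef_pos']; print(proj(S,e+[0,0,.02]))
E
```

```text
[ 0.46851634 -0.38162406  0.016     ] [ 0.53379073 -0.38107941  0.008     ] [395.15055202 159.89097659]
tool mm [ 5.8  2.7 50.7] rz -0.0 | yaw 0.155 pos [ 462.3 -379.8   45.7] F [ 0.5  0.4 -0.2] open 49.6 t 15.22
[398.59154908 146.0557658 ]
```

Call:
drive_tool:
  moves:
    - [[0,0,0.02],[0.006,0.002,0.02],0.05]
    - [[0,0,0],[0,0,0.02],0.05]
    - [[0,0,0],[0,0,0.01],0.05]
    - [[0,0,0],[0,0,0],0.03]
    - [[0,0,0],[0,0,0],0.01]
  grip_force: 60

```text
time: 15.9
eef_pos: [0.4686, -0.3807, -0.0041]
tcp_rot: [0.998, 0.067, 0.0, 0.0]
contact_force: [0.2, -0.4, -0.1]
opening: 0.283
finger_force: 62.3
```

Call:
drive_tool:
  moves:
    - [[0,0,0],[0,0,0],0.01]
    - [[0,0,0],[0,0,0],0.01]
    - [[0,0,0],[0,0,0],0.01]

```text
time: 16.27
eef_pos: [0.4683, -0.3804, -0.0046]
tcp_rot: [0.998, 0.067, 0.0, 0.0]
contact_force: [0.1, -0.1, -0.2]
opening: 0.281
finger_force: 62.3
```

```bash
python3 - <<'E'
from h import *
togo(.4685,-.3816,-.005,.155)
E
```

```text
tool mm [0.  1.2 0.4] rz -0.02 | yaw 0.135 pos [ 468.3 -380.4   -4.6] F [ 0.1 -0.1 -0.2] open 24.0 t 16.27
```

Call:
drive_tool:
  moves:
    - [[0,0,0],[0,0,-0.02],0.01]
    - [[0,0,-0.04],[0,0,-0.03],0.01]
    - [[0,0,0],[0.005,-0.03,0],0.01]
    - [[0,0,0],[0.005,-0.045,0],0.01]
    - [[0,0,0],[0.005,-0.045,0],0.01]

```text
time: 16.9
eef_pos: [0.4626, -0.259, 0.047]
tcp_rot: [0.996, 0.087, 0.001, 0.001]
contact_force: [-0.1, -0.0, -1.5]
opening: 0.284
finger_force: 62.3
```

Call:
drive_tool:
  moves:
    - [[0,0,0],[0.004,-0.035,0],0.01]
    - [[0,0,0],[0,0,0.015],0.01]
    - [[0,0,0],[0,0,0.015],0.01]
    - [[0,0,0],[0,0,0],0.01]
    - [[0,0,0],[0,0,0],0.01]

```text
time: 17.52
eef_pos: [0.4602, -0.2253, 0.0152]
tcp_rot: [0.996, 0.087, -0.0, 0.0]
contact_force: [-0.6, 0.4, 0.2]
opening: 0.282
finger_force: 62.4
```

```bash
python3 - <<'E'
from h import *
togo(.4604,-.2243,.0094,.175)
T=cam('top');S=cam('side')
P=[.549,-.2147]
for z in(.0,.022,.042): print(z,proj(T,P+[z]).round(1),proj(S,P+[z]).round(1))
a=cv2.resize(T['image'][180:240,365:405,::-1],(400,600),interpolation=cv2.INTER_CUBIC)
b=cv2.resize(S['image'][160:220,330:370,::-1],(400,600),interpolation=cv2.INTER_CUBIC)
cv2.imwrite('pics/c6.png',np.hstack([cv2.convertScaleAbs(a,alpha=1.8),b]))
E
```

```text
tool mm [ 0.4 -1.   5.8] rz -0.001 | yaw 0.174 pos [ 460.2 -225.3   15.2] F [-0.6  0.4  0.2] open 24.0 t 17.52
0.0 [383.9 204.4] [352.2 185.5]
0.022 [384.7 203.1] [352.5 179.1]
0.042 [385.5 201.9] [352.8 173.2]
```

View pics/c6.png

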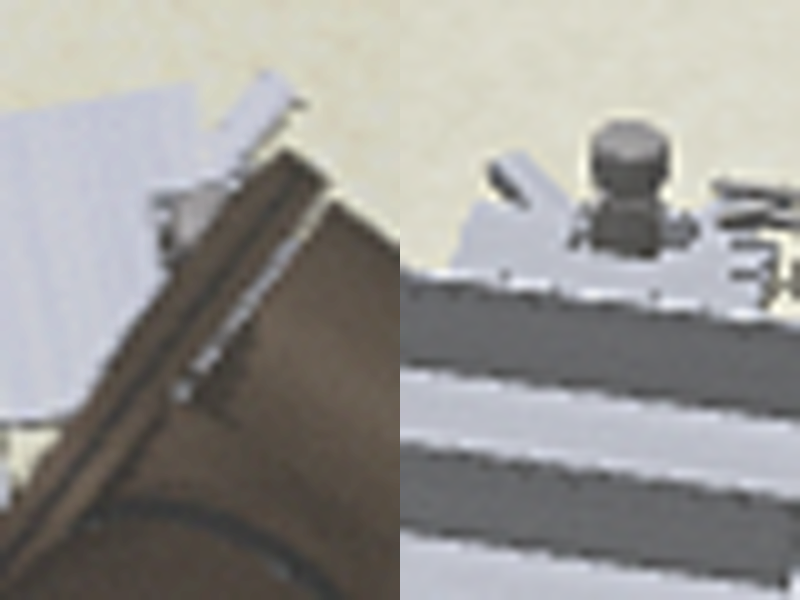

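Side view: post axis at col 353 and tip of the straight leg at px (361.5,178.7), both as predicted. The docked tray fixes the post's y mechanically, so I'll line up and insert.

Call:
drive_tool:
  moves:
    - [[0,0,0],[0,-0.001,0.003],0.01]
    - [[0,0,0],[0,0,0.003],0.01]
    - [[0,0,0],[0,0,0],0.01]
    - [[0,0,0],[0.004,0,0],0.01]
    - [[0,0,0],[0,0,0],0.01]

```text
time: 18.25
eef_pos: [0.4643, -0.2228, 0.0094]
tcp_rot: [0.996, 0.087, 0.0, 0.0]
contact_force: [1.3, 0.8, -1.1]
opening: 0.284
finger_force: 62.4
```

```bash
python3 - <<'E'
from h import *
togo(.4604,-.2243,.0094,.175)
S=cam('side'); P=np.array([.549,-.2147]); a=.175; e=np.array([np.cos(a),np.sin(a)]); n=np.array([-e[1],e[0]])
p=ctrl.get_state()['eef_pos']; d=p[:2]-P; print('clip in post frame',(d@e*1000).round(1),(d@n*1000).round(1))
tip=p[:2]+.066*e-.006*n; print('tip',proj(S,[*tip,.022]).round(1))
g=S['image'].max(2); print(g[174:186,350:372])
E
```

```text
tool mm [-4.1  0.8  0. ] rz 0.0 | yaw 0.175 pos [ 464.3 -222.8    9.4] F [ 1.3  0.8 -1.1] open 24.3 t 18.25
clip in post frame -85.0 6.8
tip [359.  180.1]
[[162 164 162 159 159 155 132 227 219 218 219 217 218 221 220 220 221 219
  221 219 220 220]
 [115 126 161 156 137 125  97 233 223 220 218 219 221 221 220 222 221 219
  220 221 221 220]
 [ 88  93  96  91  86  79  95 235 224 220 217 220 221 221 220 220 222 221
  220 220 220 220]
 [ 85  89  88  87  83  72  93 235 223 222 221 221 222 222 222 223 223 222
  220 220 221 221]
 [ 82  86  87  84  82  66 189 232 224 223 224 225 224 224 224 211 205 218
  225 224 220 220]
 [143  86  82  82  85 108 247 231 226 229 216 206 220 219 210 209 208 208
  215 230 224 223]
 [ 93 109 107 111 110  96 162 230 235 170 138 147 165 184 180 186 191 182
  102 210 232 230]
 [ 88  95  88  84  89 101 147 220 148 218 128 125  90 100  82  94 108 124
  137 152 165 181]
 [ 90  91  86  90  84  80 121 121 120 129 190 188 198 196 159 150  87 114
   91  91  91  98]
 [ 91  92  90  84  86  80 116 127 125 106 143 128 102  84 100 143 167 198
  226 243 242 240]
 [ 81  82  86  79  82  74 105 119 112 215 128  80 112 115 114 176  85  99
  147 165 170 187]
 [176 140 101  98  68  92 215 211 207 212 206 207 212 214 216 227 124 129
  186  93  94  69]]
```

Call:
drive_tool:
  moves:
    - [[0,0,0],[0.003,0.0008,0],0.01]
    - [[0,0,0],[0.003,0,0],0.01]
    - [[0,0,0],[0.002,0,0],0.01]
    - [[0,0,0],[0.002,0,0],0.01]
    - [[0,0,0],[0.001,0,0],0.01]

```text
time: 18.92
eef_pos: [0.4749, -0.2215, 0.0092]
tcp_rot: [0.996, 0.087, -0.0, -0.0]
contact_force: [0.3, -0.3, -1.4]
opening: 0.283
finger_force: 62.4
```

Call:
drive_tool:
  moves:
    - [[0,0,0],[0.002,0,0],0.01]
    - [[0,0,0],[0.002,0,0],0.01]
    - [[0,0,0],[0.001,0,0],0.01]
    - [[0,0,0],[0,0,0],0.01]

```text
time: 19.42
eef_pos: [0.4798, -0.2207, 0.0092]
tcp_rot: [0.996, 0.087, 0.0, 0.0]
contact_force: [0.7, -0.0, -0.8]
opening: 0.281
finger_force: 62.4
```

Call:
drive_tool:
  moves:
    - [[0,0,0],[0.003,0,0],0.01]
    - [[0,0,0],[0.003,0,0],0.01]
    - [[0,0,0],[0.003,0,0],0.01]
    - [[0,0,0],[0,0,0],0.01]

```text
time: 19.92
eef_pos: [0.4888, -0.2191, 0.0092]
tcp_rot: [0.996, 0.087, -0.0, -0.0]
contact_force: [0.4, -0.2, -1.3]
opening: 0.286
finger_force: 62.4
```

Call:
drive_tool:
  moves:
    - [[0,0,0],[0.002,0,0],0.01]
    - [[0,0,0],[0.002,0,0],0.01]
    - [[0,0,0],[0.002,0,0],0.01]
    - [[0,0,0],[0,0,0],0.01]

```text
time: 20.42
eef_pos: [0.4932, -0.2172, 0.0083]
tcp_rot: [0.996, 0.088, -0.002, -0.001]
contact_force: [-3.4, 2.8, -2.6]
opening: 0.283
finger_force: 62.2
```

Call:
drive_tool:
  moves:
    - [[0,0,0],[0.002,0,0],0.01]
    - [[0,0,0],[0.002,0,0],0.01]
    - [[0,0,0],[0.002,0,0],0.01]
    - [[0,0,0],[0,0,0],0.01]

```text
time: 20.92
eef_pos: [0.5021, -0.2171, 0.01]
tcp_rot: [0.996, 0.087, 0.002, 0.0]
contact_force: [0.5, 4.5, 0.2]
opening: 0.282
finger_force: 62.5
```

Call:
drive_tool:
  moves:
    - [[0,0,0],[0.002,0,0],0.01]
    - [[0,0,0],[0.002,0,0],0.01]
    - [[0,0,0],[0.002,0,0],0.01]
    - [[0,0,0],[0,0,0],0.01]

```text
time: 21.42
eef_pos: [0.5072, -0.2163, 0.0094]
tcp_rot: [0.996, 0.087, 0.001, 0.0]
contact_force: [2.4, 4.0, -1.9]
opening: 0.281
finger_force: 62.2
```

Call:
drive_tool:
  moves:
    - [[0,0,0],[0.002,0,0],0.01]
    - [[0,0,0],[0.001,0,0],0.01]
    - [[0,0,0],[0.001,0,0],0.01]
    - [[0,0,0],[0,0,0],0.01]

```text
time: 21.92
eef_pos: [0.5106, -0.2157, 0.0094]
tcp_rot: [0.996, 0.087, 0.0, 0.0]
contact_force: [0.4, 1.0, -0.6]
opening: 0.281
finger_force: 62.3
```

Call:
drive_tool:
  moves:
    - [[0,0,0],[0.001,0,0],0.01]
    - [[0,0,0],[0,0,0],0.01]
    - [[0,0,0],[0,0,0],0.01]

```text
time: 22.3
eef_pos: [0.5114, -0.2155, 0.0094]
tcp_rot: [0.996, 0.087, 0.0, 0.0]
contact_force: [0.4, 0.4, -0.3]
opening: 0.279
finger_force: 62.3
```

```bash
python3 - <<'E'
from h import *
togo(.513,-.2153,.0094,.175)
S=cam('side')
a=cv2.resize(S['image'][165:200,330:372,::-1],(720,600),interpolation=cv2.INTER_CUBIC)
cv2.imwrite('pics/c7.png',a)
E
```

```text
tool mm [ 1.6  0.1 -0. ] rz -0.0 | yaw 0.175 pos [ 511.4 -215.5    9.4] F [ 0.4  0.4 -0.3] open 23.8 t 22.3
```

View pics/c7.png

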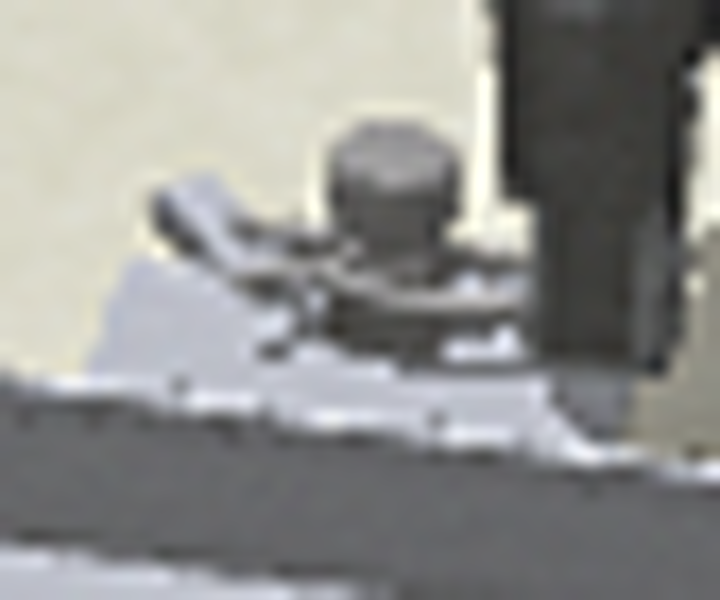

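Clip is home: the bent leg's dip lies past the post at crop (300,310), and the force fell to about 0 after the ride. One more small push, then release.

Call:
drive_tool:
  moves:
    - [[0,0,0],[0.001,0,0],0.01]
    - [[0,0,0],[0.001,0,0],0.01]
    - [[0,0,0],[0,0,0],0.01]

```text
time: 22.72
eef_pos: [0.5133, -0.2148, 0.0092]
tcp_rot: [0.996, 0.087, 0.0, 0.0]
contact_force: [-0.2, 0.5, -1.5]
opening: 0.28
finger_force: 62.3
```

Call:
drive_tool:
  moves:
    - [[0,0,0],[0,0,0],0.04]
    - [[0,0,0],[0,0,0],0.045]
    - [[0,0,0],[0,0,-0.02],0.045]
    - [[0,0,0],[0,0,-0.04],0.045]
    - [[0,0,0],[0,0,-0.05],0.06]

```text
time: 23.35
eef_pos: [0.5127, -0.2146, 0.1209]
tcp_rot: [0.996, 0.087, -0.0, -0.0]
contact_force: [0.6, -0.2, -0.0]
opening: 0.702
finger_force: 0.0
```

Call:
drive_tool:
  moves:
    - [[0,0,0],[0.011,-0.05,0],0.06]
    - [[0,0,0],[0.011,-0.05,0],0.06]
    - [[0,0,0],[0.011,-0.05,0],0.06]
    - [[0,0,0],[0.011,-0.05,0],0.06]
    - [[0,0,0],[0.011,-0.05,0],0.06]

```text
time: 23.98
eef_pos: [0.5244, 0.0425, 0.1212]
tcp_rot: [0.996, 0.087, 0.001, 0.0]
contact_force: [1.5, -0.4, -0.3]
opening: 0.702
finger_force: 0.0
```

```bash
cat > look.py <<'E'
import sys
from h import *
T=cam('top');S=cam('side')
for n,c in(('T',T),('S',S)):
    im=c['image'].astype(int); g=im.max(2); r,gg,b=im[...,0],im[...,1],im[...,2]; sat=(g-im.min(2))
    roi=np.zeros(g.shape,bool)
    if n=='T': roi[160:262,180:250]=1; thr=(g<75)
    else: roi[262:355,190:345]=1; thr=(g<110)
    m=((thr|((r-b)>55)&(r<170))&roi).astype('uint8')
    N,L,st,ce=cv2.connectedComponentsWithStats(m)
    for i in range(1,N):
        if st[i,4]>60:
            core=((L==i)&(sat<25)).astype('uint8'); k,_=cv2.findContours(core,0,1); k=max(k,key=len); R=cv2.minAreaRect(k)
            print(n,ce[i].round(1),st[i,4],ray(c,*ce[i],.014)[:2].round(4),np.round(R[1],1),round(R[2]), im[L==i].mean(0).round())
E
cat > run.py <<'E'
from h import *
E
python3 look.py; python3 - <<'E'
from h import *
togo(.5206,.3093,.1,0)
T=cam('top');S=cam('side')
a=cv2.resize(T['image'][170:226,192:248,::-1],(400,400),interpolation=cv2.INTER_CUBIC)
b=cv2.resize(S['image'][262:346,205:285,::-1],(380,400),interpolation=cv2.INTER_CUBIC)
c=cv2.resize(S['image'][165:205,330:378,::-1],(240,200),interpolation=cv2.INTER_CUBIC)
d=cv2.resize(T['image'][180:230,365:415,::-1],(200,200),interpolation=cv2.INTER_CUBIC)
bot=np.zeros((200,780,3),'uint8');bot[:,:240]=c;bot[:,300:500]=cv2.convertScaleAbs(d,alpha=1.8)
cv2.imwrite('pics/c8.png',np.vstack([np.hstack([cv2.convertScaleAbs(a,alpha=1.8),b]),bot]))
E
```

```text
T [204.7 181.8] 99 [0.6172 0.3103] [ 9.4 12.6] 11 [59. 55. 52.]
T [234.6 184.3] 99 [0.6093 0.2222] [12.3  9.3] 83 [60. 55. 51.]
T [234.2 211.2] 90 [0.5294 0.221 ] [12.   8.5] 45 [55. 55. 54.]
T [204.2 214.1] 104 [0.5215 0.3081] [ 9.4 12.5] 27 [60. 56. 53.]
T [235.1 238.1] 93 [0.451  0.2162] [12.   8.5] 45 [54. 54. 54.]
T [206.3 238.7] 89 [0.4498 0.2994] [10.6  9.2] 45 [55. 55. 55.]
tool mm [  44.1 -260.8   20.9] rz 0.18 | yaw 0.18 pos [523.9  44.9 120.9] F [ 0.4 -0.3 -0.2] open 60.2 t 24.07Traceback (most recent call last):
  File "look.py", line 13, in <module>
    core=((L==i)&(sat<25)).astype('uint8'); k,_=cv2.findContours(core,0,1); k=max(k,key=len); R=cv2.minAreaRect(k)
                                                                              ~~~^^^^^^^^^^^
ValueError: max() iterable argument is empty
```

View pics/c8.png

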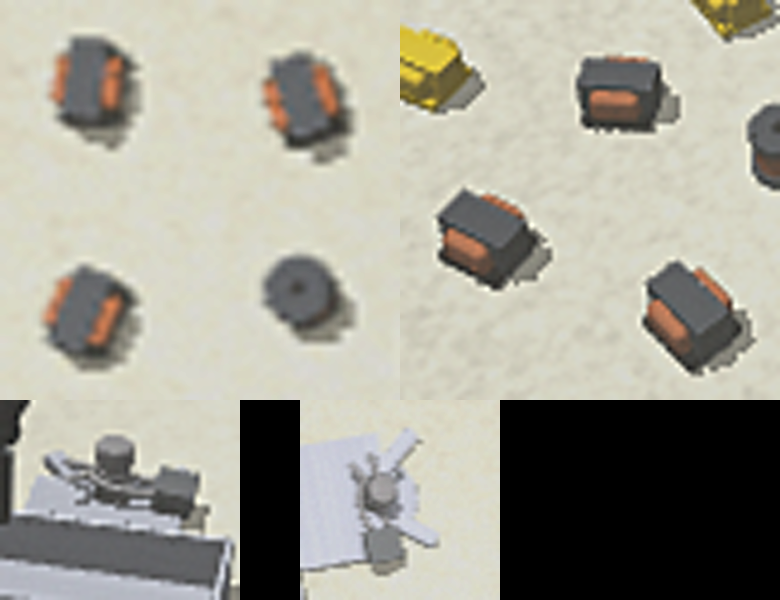

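Clip seated on the post: grip at crop (180,490), legs through and over it.

Parts as seen in the crop:
- **Trafo A (px 205,182):** yaw about -0.17.
- **Trafo B (px 235,184):** yaw about +0.15.
- **Trafo C (px 204,214):** yaw about -0.45.

I'll start with A.

Call:
drive_tool:
  moves:
    - [[0,0,0],[0.023,-0.041,0],0.06]
    - [[0,0,0],[0.023,-0.041,0],0.06]
    - [[0,0,0],[0.023,-0.041,0],0.06]
    - [[0,0,0],[0.023,-0.041,0],0.06]
    - [[0,0,0],[0.023,-0.041,0],0.06]

```text
time: 24.8
eef_pos: [0.603, 0.2624, 0.1201]
tcp_rot: [0.996, 0.086, 0.001, 0.0]
contact_force: [0.6, -0.2, -0.2]
opening: 0.705
finger_force: 0.0
```

Call:
drive_tool:
  moves:
    - [[0,0,0],[0.023,-0.041,0],0.06]
    - [[0,0,0.165],[0,0,0.03],0.06]
    - [[0,0,0.165],[0,0,0.03],0.06]
    - [[0,0,0],[0,0,0],0.06]
    - [[0,0,0],[0,0,0],0.06]

```text
time: 25.42
eef_pos: [0.6184, 0.3063, 0.0607]
tcp_rot: [0.997, -0.077, 0.001, -0.0]
contact_force: [-0.2, -0.2, 0.5]
opening: 0.702
finger_force: 0.0
```

```bash
sed -i "s/k,_=cv2.findContours(core,0,1);/k,_=cv2.findContours(core if core.any() else (L==i).astype('uint8'),0,1);/" look.py
python3 look.py;python3 - <<'E'
from h import *
togo(.616,.311,-.004,-.17)
E
```

```text
T [195.5 211.9] 3181 [0.528  0.3338] [101.  39.] 90 [41. 37. 32.]
T [234.5 184.3] 98 [0.6094 0.2223] [12.3  9.3] 83 [61. 55. 51.]
T [233.6 210.5] 109 [0.5316 0.2227] [10.7 11.2] 63 [47. 46. 44.]
T [234.6 237.8] 96 [0.4521 0.2176] [ 9. 11.] 90 [43. 43. 41.]
S [201.4 279. ] 776 [0.7078 0.2637] [39. 26.] 90 [64. 63. 56.]
S [230.7 268.9] 165 [0.6684 0.2146] [16. 12.] 90 [61. 60. 57.]
S [251.1 281.7] 171 [0.6079 0.2278] [18.1 13.9] 5 [84. 80. 76.]
S [284.8 292.3] 212 [0.5298 0.2243] [17.5 13.3] 82 [84. 81. 77.]
S [321.2 303.2] 219 [0.4512 0.2194] [18. 14.] 90 [85. 81. 77.]
S [223.1 312.4] 220 [0.6144 0.3153] [20.5 15.2] 29 [85. 80. 76.]
S [267.1 332.3] 123 [0.5144 0.3191] [20.6 14.6] 14 [78. 74. 69.]
S [303.9 339.4] 133 [0.4464 0.3051] [19. 15.] 90 [91. 87. 85.]
tool mm [-3.3 -3.6 65.7] rz 0.015 | yaw -0.155 pos [618.7 306.9  61.7] F [0.3 0.6 0.7] open 60.1 t 25.52
```

Call:
drive_tool:
  moves:
    - [[0,0,0.015],[-0.002,-0.004,0.02],0.06]
    - [[0,0,0],[0,0,0.025],0.06]
    - [[0,0,0],[0,0,0.02],0.06]
    - [[0,0,0],[0,0,0],0.04]
    - [[0,0,0],[0,0,0],0.01]
  grip_force: 40

```text
time: 26.15
eef_pos: [0.6161, 0.3117, -0.0053]
tcp_rot: [0.996, -0.085, 0.0, -0.0]
contact_force: [-0.1, -0.6, -0.4]
opening: 0.322
finger_force: 43.3
```

Call:
drive_tool:
  moves:
    - [[0,0,0],[0,0,0],0.01]
    - [[0,0,0],[0,0,0],0.01]
    - [[0,0,0],[0,0,-0.04],0.01]
    - [[0,0,0],[0,0,-0.05],0.01]
    - [[0,0,0],[0,0,0],0.01]

```text
time: 26.78
eef_pos: [0.6197, 0.3129, 0.0914]
tcp_rot: [0.996, -0.085, 0.006, -0.002]
contact_force: [0.0, -0.7, -0.3]
opening: 0.317
finger_force: 43.4
```

```bash
python3 - <<'E'
from h import *
togo(.563,-.0277,.06,.18)
E
```

```text
tool mm [  1.8 345.3  31.4] rz -0.35 | yaw -0.17 pos [619.7 312.9  91.4] F [ 0.  -0.7 -0.3] open 27.1 t 26.77
```

Call:
drive_tool:
  moves:
    - [[0,0,0],[0,0.05,0],0.01]
    - [[0,0,0],[0,0.05,0],0.01]
    - [[0,0,0],[0,0.05,0],0.01]
    - [[0,0,0],[0,0.05,0],0.01]
    - [[0,0,0],[0,0.05,0],0.01]

```text
time: 27.4
eef_pos: [0.5724, 0.0636, 0.0836]
tcp_rot: [0.996, -0.085, -0.0, 0.0]
contact_force: [0.4, -0.5, -0.5]
opening: 0.32
finger_force: 43.4
```

Call:
drive_tool:
  moves:
    - [[0,0,0],[0,0.048,0],0.01]
    - [[0,0,0],[0,0.048,0],0.01]
    - [[0,0,-0.175],[0,0,0],0.01]
    - [[0,0,-0.175],[0,0,0],0.01]
    - [[0,0,0],[0,0,0],0.01]

```text
time: 28.02
eef_pos: [0.5565, -0.0297, 0.0836]
tcp_rot: [0.996, 0.089, -0.0, -0.0]
contact_force: [-0.4, 0.8, 0.1]
opening: 0.313
finger_force: 43.4
```

```bash
python3 - <<'E'
from h import *
togo(.563,-.0277,.003,.18)
E
```

```text
tool mm [ 6.7 -0.8 80.6] rz -0.003 | yaw 0.177 pos [556.5 -29.7  83.6] F [-0.4  0.8  0.1] open 26.7 t 28.02
```

Call:
drive_tool:
  moves:
    - [[0,0,0],[0.006,0,0.03],0.01]
    - [[0,0,0],[0,0,0.03],0.01]
    - [[0,0,0],[0,0,0.019],0.01]
    - [[0,0,0],[0,0,0],0.01]
    - [[0,0,0],[0,0,0],0.036]

```text
time: 28.65
eef_pos: [0.5639, -0.0286, 0.0063]
tcp_rot: [0.996, 0.09, 0.001, 0.0]
contact_force: [-0.3, 0.4, -0.1]
opening: 0.423
finger_force: 0.0
```

Call:
drive_tool:
  moves:
    - [[0,0,0],[0,0,0],0.037]
    - [[0,0,0],[0,0,-0.03],0.037]
    - [[0,0,0],[0,0,-0.03],0.05]
    - [[0,0,0],[0,0,-0.02],0.06]
    - [[0,0,0],[0,0,0],0.06]

```text
time: 29.28
eef_pos: [0.5646, -0.0288, 0.0878]
tcp_rot: [0.996, 0.09, 0.002, 0.001]
contact_force: [-0.6, 0.1, 0.6]
opening: 0.702
finger_force: 0.0
```

```bash
python3 look.py; python3 - <<'E'
from h import *
togo(.608,.2235,.06,.15)
E
```

```text
T [234.6 184.3] 96 [0.6094 0.2222] [12.3  9.3] 83 [62. 57. 53.]
T [234.  210.9] 84 [0.5303 0.2215] [9.9 8.5] 45 [56. 56. 56.]
T [204.3 214. ] 103 [0.5218 0.308 ] [ 9.4 12.1] 27 [62. 58. 55.]
T [235.  237.8] 84 [0.4521 0.2166] [10.6  8.5] 45 [55. 56. 56.]
T [206.3 238.7] 88 [0.4499 0.2992] [10.6  9.2] 45 [56. 57. 56.]
S [274.9 264.5] 68 [0.5873 0.1647] [ 7. 16.] 90 [113. 102.  58.]
S [210.  278.8] 108 [0.6914 0.2559] [0. 0.] 0 [112.  99.  52.]
S [251.1 281.4] 221 [0.6083 0.2272] [18.1 14.4] 4 [87. 82. 77.]
S [285.  292.4] 206 [0.5294 0.2241] [17. 13.] 90 [89. 86. 84.]
S [321.1 303.4] 214 [0.4511 0.22  ] [17. 13.] 90 [89. 87. 85.]
S [265.8 328.3] 268 [0.5209 0.3128] [21.2 14.8] 45 [88. 84. 81.]
S [303.5 337.4] 262 [0.4487 0.3018] [19. 15.] 90 [89. 88. 86.]
tool mm [  89.8 -239.7   24.8] rz 0.03 | yaw 0.18 pos [562.5 -28.4  84.8] F [ 0.4  0.2 -0.3] open 60.0 t 29.38
```

Call:
drive_tool:
  moves:
    - [[0,0,0],[0.018,-0.048,0],0.06]
    - [[0,0,0],[0.018,-0.048,0],0.06]
    - [[0,0,0],[0.018,-0.048,0],0.06]
    - [[0,0,0],[0.018,-0.048,0],0.06]
    - [[0,0,0.02],[0.018,-0.048,0],0.06]

```text
time: 30.0
eef_pos: [0.6075, 0.2251, 0.083]
tcp_rot: [0.997, 0.08, -0.002, 0.0]
contact_force: [0.5, 0.3, 0.3]
opening: 0.705
finger_force: 0.0
```

Call:
drive_tool:
  moves:
    - [[0,0,0],[0,0,0.02],0.06]
    - [[0,0,0],[0,0,0.02],0.06]
    - [[0,0,0],[0,0,0],0.06]

```text
time: 30.38
eef_pos: [0.6055, 0.2218, 0.0408]
tcp_rot: [0.997, 0.079, -0.004, 0.001]
contact_force: [0.0, -0.2, -0.5]
opening: 0.705
finger_force: 0.0
```

```bash
python3 - <<'E'
from h import *
togo(.6085,.2235,-.004,.15)
E
```

```text
tool mm [ 3.2 -1.2 44.8] rz 0.008 | yaw 0.158 pos [605.5 221.8  40.8] F [ 0.  -0.2 -0.5] open 60.2 t 30.38
```

Call:
drive_tool:
  moves:
    - [[0,0,0],[0.003,-0.001,0.02],0.06]
    - [[0,0,0],[0,0,0.023],0.06]
    - [[0,0,0],[0,0,0],0.05]
    - [[0,0,0],[0,0,0],0.03]
    - [[0,0,0],[0,0,0],0.01]

```text
time: 31.0
eef_pos: [0.6123, 0.2254, 0.0033]
tcp_rot: [0.997, 0.08, 0.001, -0.0]
contact_force: [0.0, 0.3, -0.1]
opening: 0.312
finger_force: 41.7
```

Call:
drive_tool:
  moves:
    - [[0,0,0],[0,0,0],0.01]
    - [[0,0,0],[0,0,0],0.01]
    - [[0,0,0],[0,0,-0.04],0.01]
    - [[0,0,0],[0,0,-0.05],0.01]
    - [[0,0,0],[0,0,0],0.01]

```text
time: 31.62
eef_pos: [0.6152, 0.2261, 0.0984]
tcp_rot: [0.997, 0.08, 0.006, -0.001]
contact_force: [0.3, -0.5, 0.4]
opening: 0.31
finger_force: 41.8
```

```bash
python3 - <<'E'
from h import *
togo(.5168,-.0361,.003,.18)
E
```

```text
tool mm [-138.9  243.2   95.4] rz -0.02 | yaw 0.16 pos [615.2 226.1  98.4] F [ 0.3 -0.5  0.4] open 26.5 t 31.62
```

Call:
drive_tool:
  moves:
    - [[0,0,-0.02],[-0.028,0.0485,0],0.01]
    - [[0,0,0],[-0.028,0.0485,0],0.01]
    - [[0,0,0],[-0.028,0.0485,0],0.01]
    - [[0,0,0],[-0.028,0.0485,0],0.01]
    - [[0,0,0],[-0.027,0.0485,0],0.01]

```text
time: 32.25
eef_pos: [0.5153, -0.0391, 0.0911]
tcp_rot: [0.996, 0.09, -0.001, -0.0]
contact_force: [0.7, -0.3, 0.5]
opening: 0.319
finger_force: 41.7
```

Call:
drive_tool:
  moves:
    - [[0,0,0],[0,0,0.02],0.01]
    - [[0,0,0],[0,0,0.02],0.01]
    - [[0,0,0],[0,0,0],0.01]
    - [[0,0,0],[0,0,0],0.01]

```text
time: 32.75
eef_pos: [0.517, -0.0377, 0.0523]
tcp_rot: [0.996, 0.09, -0.0, -0.0]
contact_force: [0.7, 0.2, 0.6]
opening: 0.315
finger_force: 41.8
```

```bash
python3 - <<'E'
from h import *
togo(.5168,-.0361,.009,.18)
E
```

```text
tool mm [ 0.1 -1.6 43.3] rz 0.0 | yaw 0.18 pos [517.  -37.7  52.3] F [0.7 0.2 0.6] open 26.9 t 32.75
```

Call:
drive_tool:
  moves:
    - [[0,0,0],[0,-0.0015,0.02],0.01]
    - [[0,0,0],[0,0,0.02],0.01]
    - [[0,0,0],[0,0,0.003],0.01]
    - [[0,0,0],[0,0,0],0.01]
    - [[0,0,0],[0,0,0],0.036]

```text
time: 33.38
eef_pos: [0.5178, -0.0366, 0.0105]
tcp_rot: [0.996, 0.09, 0.001, 0.0]
contact_force: [0.2, -0.7, 0.4]
opening: 0.422
finger_force: 0.0
```

Call:
drive_tool:
  moves:
    - [[0,0,0],[0,0,0],0.037]
    - [[0,0,0],[0,0,-0.03],0.037]
    - [[0,0,0],[0,0,-0.05],0.05]
    - [[0,0,0],[0.0094,-0.0484,0],0.06]
    - [[0,0,0],[0.0094,-0.0484,0],0.06]

```text
time: 34.0
eef_pos: [0.5189, 0.0628, 0.0911]
tcp_rot: [0.996, 0.089, 0.002, 0.0]
contact_force: [0.2, -0.7, 0.0]
opening: 0.699
finger_force: 0.0
```

Call:
drive_tool:
  moves:
    - [[0,0,0],[0.0094,-0.0484,0],0.06]
    - [[0,0,0],[0.0094,-0.0484,0],0.06]
    - [[0,0,0],[0.0094,-0.0484,0],0.06]
    - [[0,0,0],[0.0094,-0.0484,0],0.06]
    - [[0,0,0],[0.0094,-0.0484,0],0.06]

```text
time: 34.62
eef_pos: [0.521, 0.3105, 0.0899]
tcp_rot: [0.996, 0.09, 0.001, -0.0]
contact_force: [1.1, -0.7, 0.3]
opening: 0.7
finger_force: 0.0
```

Call:
drive_tool:
  moves:
    - [[0,0,0.16],[0,0,0],0.06]
    - [[0,0,0.16],[0,0,0],0.06]
    - [[0,0,0.16],[0,0,0.02],0.06]
    - [[0,0,0.15],[0,0,0.02],0.06]
    - [[0,0,0],[0,0,0],0.06]

```text
time: 35.25
eef_pos: [0.5195, 0.3082, 0.0477]
tcp_rot: [0.975, -0.222, -0.002, 0.001]
contact_force: [0.2, -0.1, -1.0]
opening: 0.702
finger_force: 0.0
```

```bash
python3 look.py; python3 - <<'E'
from h import *
togo(.521,.309,-.004,-.45)
E
```

```text
T [195.9 223.8] 2576 [0.4932 0.3311] [89. 58.] 90 [44. 41. 36.]
T [234.1 211.2] 89 [0.5295 0.2213] [12.   8.5] 45 [54. 55. 54.]
T [234.5 237.6] 114 [0.4526 0.218 ] [11.6 13.3] 79 [47. 47. 44.]
S [256.9 284.6] 2521 [0.5925 0.2296] [61. 78.] 90 [64. 63. 60.]
S [210.7 279. ] 97 [0.6898 0.2558] [10.6 17.2] 86 [122. 108.  52.]
S [321.  303.2] 222 [0.4516 0.2196] [14. 18.] 0 [84. 80. 77.]
S [266.7 329. ] 228 [0.5187 0.3135] [20.5 14.8] 45 [85. 80. 76.]
S [303.5 336.9] 253 [0.4493 0.301 ] [20. 15.] 90 [84. 82. 79.]
tool mm [-0.2 -0.1 53.9] rz 0.002 | yaw -0.448 pos [521.1 308.9  49.9] F [ 1.  -0.1  0.9] open 60.1 t 35.35
```

Call:
drive_tool:
  moves:
    - [[0,0,0],[0,0,0.02],0.06]
    - [[0,0,0],[0,0,0.02],0.06]
    - [[0,0,0],[0,0,0.012],0.06]
    - [[0,0,0],[0,0,0],0.06]
    - [[0,0,0],[0,0,0],0.01]

```text
time: 35.98
eef_pos: [0.5211, 0.3089, -0.0026]
tcp_rot: [0.975, -0.223, 0.0, -0.0]
contact_force: [-0.3, -0.6, 0.7]
opening: 0.503
finger_force: 0.0
```

Call:
drive_tool:
  moves:
    - [[0,0,0],[0,0,0],0.01]
    - [[0,0,0],[0,0,0],0.01]
    - [[0,0,0],[0,0,0],0.01]
    - [[0,0,0],[0,0,0],0.01]

```text
time: 36.48
eef_pos: [0.5216, 0.309, -0.0018]
tcp_rot: [0.975, -0.223, 0.001, -0.001]
contact_force: [0.6, 0.2, 4.9]
opening: 0.315
finger_force: 39.9
```

Call:
drive_tool:
  moves:
    - [[0,0,0],[0,0,-0.04],0.01]
    - [[0,0,0],[0,0,-0.05],0.01]
    - [[0,0,-0.16],[0,0,0],0.01]
    - [[0,0,-0.16],[0,0,0],0.01]
    - [[0,0,-0.16],[0,0,0],0.01]

```text
time: 37.1
eef_pos: [0.5199, 0.3084, 0.0863]
tcp_rot: [1.0, 0.018, -0.001, 0.0]
contact_force: [-0.8, -0.1, -1.8]
opening: 0.318
finger_force: 39.5
```

Call:
drive_tool:
  moves:
    - [[0,0,-0.15],[0,0,0],0.01]
    - [[0,0,0],[0,0,0],0.01]
    - [[0,0,0],[0,0,0],0.01]

```text
time: 37.48
eef_pos: [0.5204, 0.3086, 0.0866]
tcp_rot: [0.996, 0.089, -0.001, 0.0]
contact_force: [-0.4, -0.4, -0.6]
opening: 0.325
finger_force: 39.5
```

```bash
python3 - <<'E'
from h import *
togo(.4705,-.0445,.003,.18)
E
```

```text
tool mm [-111.5  338.7   83.6] rz -0.002 | yaw 0.178 pos [520.4 308.6  86.6] F [-0.4 -0.4 -0.6] open 27.8 t 37.48
```

Call:
drive_tool:
  moves:
    - [[0,0,0],[-0.016,0.0484,0],0.01]
    - [[0,0,0],[-0.016,0.0484,0],0.01]
    - [[0,0,0],[-0.016,0.0484,0],0.01]
    - [[0,0,0],[-0.016,0.0484,0],0.01]
    - [[0,0,0],[-0.016,0.0484,0],0.01]

```text
time: 38.1
eef_pos: [0.485, 0.0549, 0.0873]
tcp_rot: [0.996, 0.089, 0.0, 0.0]
contact_force: [0.4, -0.6, -1.9]
opening: 0.316
finger_force: 39.6
```

Call:
drive_tool:
  moves:
    - [[0,0,0],[-0.016,0.0484,0],0.01]
    - [[0,0,0],[-0.016,0.0484,0],0.01]
    - [[0,0,0],[0,0,0.03],0.01]
    - [[0,0,0],[0,0,0],0.01]
    - [[0,0,0],[0,0,0],0.01]

```text
time: 38.72
eef_pos: [0.4715, -0.0443, 0.0577]
tcp_rot: [0.996, 0.09, 0.0, 0.0]
contact_force: [0.3, 0.1, -1.3]
opening: 0.319
finger_force: 39.7
```

```bash
python3 look.py|grep T; python3 - <<'E'
from h import *
togo(.4705,-.0445,.005,.18)
E
```

```text
T [234.  210.9] 85 [0.5303 0.2216] [9.9 8.5] 45 [56. 56. 55.]
T [234.9 237.8] 87 [0.452  0.2168] [10.6  8.5] 45 [55. 56. 55.]
T [206.3 238.8] 91 [0.4495 0.2993] [10.6  9.2] 45 [56. 56. 55.]
tool mm [-1.6 -0.  53.3] rz 0.001 | yaw 0.181 pos [472.1 -44.2  58.3] F [-0.2 -0.7 -1. ] open 27.2 t 38.83
```

Call:
drive_tool:
  moves:
    - [[0,0,0],[-0.001,0,0.025],0.01]
    - [[0,0,0],[0,0,0.02],0.01]
    - [[0,0,0],[0,0,0.008],0.01]
    - [[0,0,0],[0,0,0],0.01]
    - [[0,0,0],[0,0,0],0.036]

```text
time: 39.45
eef_pos: [0.4713, -0.045, 0.0053]
tcp_rot: [0.996, 0.09, 0.001, 0.0]
contact_force: [-0.1, 0.3, -0.5]
opening: 0.422
finger_force: 0.0
```

Call:
drive_tool:
  moves:
    - [[0,0,0],[0,0,0],0.037]
    - [[0,0,0],[0,0,-0.03],0.037]
    - [[0,0,0],[0,0,-0.05],0.05]
    - [[0,0,0],[0.021,-0.0504,0],0.05]
    - [[0,0,0],[0.021,-0.0504,0],0.05]

```text
time: 40.08
eef_pos: [0.4951, 0.0624, 0.0863]
tcp_rot: [0.996, 0.089, 0.002, 0.0]
contact_force: [-0.1, 0.3, -0.2]
opening: 0.586
finger_force: 0.0
```

Call:
drive_tool:
  moves:
    - [[0,0,0],[0.021,-0.0504,0],0.05]
    - [[0,0,0],[0.021,-0.0504,0],0.05]
    - [[0,0,0],[0.021,-0.0504,0],0.05]
    - [[0,0,0],[0,0,0.03],0.05]
    - [[0,0,0],[0,0,0],0.05]

```text
time: 40.7
eef_pos: [0.5264, 0.2221, 0.0522]
tcp_rot: [0.996, 0.09, -0.003, 0.0]
contact_force: [-0.7, 0.2, 0.6]
opening: 0.588
finger_force: 0.0
```

```bash
python3 look.py|grep S; python3 - <<'E'
from h import *
togo(.530,.2225,-.003,.18)
E
```

```text
S [278.4 276.3] 596 [0.5632 0.1917] [39. 32.] 90 [74. 73. 69.]
S [209.8 279.2] 74 [0.6912 0.257 ] [10.6 17.2] 86 [127. 112.  57.]
S [321.4 302.8] 186 [0.4512 0.2183] [18. 14.] 90 [85. 82. 79.]
S [304.4 342.2] 98 [0.4431 0.3098] [10.8 14.5] 77 [90. 85. 80.]
tool mm [ 1.7 -0.6 57.6] rz -0.001 | yaw 0.179 pos [528.5 221.6  54.6] F [-0.8 -0.3  0.5] open 50.4 t 40.8
```

Call:
drive_tool:
  moves:
    - [[0,0,0],[0.001,0,0.025],0.05]
    - [[0,0,0],[0,0,0.02],0.05]
    - [[0,0,0],[0,0,0.011],0.05]
    - [[0,0,0],[0,0,0],0.05]
    - [[0,0,0],[0,0,0],0.01]

```text
time: 41.42
eef_pos: [0.5301, 0.2221, -0.0011]
tcp_rot: [0.996, 0.09, 0.001, -0.0]
contact_force: [1.2, 0.1, 0.9]
opening: 0.388
finger_force: 0.0
```

Call:
drive_tool:
  moves:
    - [[0,0,0],[0,0,0],0.01]
    - [[0,0,0],[0,0,0],0.01]
    - [[0,0,0],[0,0,0],0.01]
    - [[0,0,0],[0,0,-0.04],0.01]
    - [[0,0,0],[0,0,-0.05],0.01]

```text
time: 42.05
eef_pos: [0.5276, 0.2216, 0.0871]
tcp_rot: [0.996, 0.09, -0.003, 0.0]
contact_force: [1.2, 0.2, -1.1]
opening: 0.308
finger_force: 39.5
```

Call:
drive_tool:
  moves:
    - [[0,0,0],[-0.0018,0.0464,0],0.01]
    - [[0,0,0],[-0.0018,0.0464,0],0.01]
    - [[0,0,0],[-0.0018,0.0464,0],0.01]
    - [[0,0,0],[-0.0018,0.0464,0],0.01]
    - [[0,0,0],[-0.0018,0.0464,0],0.01]

```text
time: 42.68
eef_pos: [0.5615, -0.0091, 0.0877]
tcp_rot: [0.996, 0.09, -0.001, -0.0]
contact_force: [0.2, -0.1, -1.2]
opening: 0.311
finger_force: 39.5
```

Call:
drive_tool:
  moves:
    - [[0,0,0],[-0.0018,0.0464,0],0.01]
    - [[0,0,0],[-0.0018,0.0464,0],0.01]
    - [[0,0,0],[0,0,0.03],0.01]
    - [[0,0,0],[0,0,0],0.01]
    - [[0,0,0],[0,0,0],0.01]

```text
time: 43.3
eef_pos: [0.5749, -0.0992, 0.0583]
tcp_rot: [0.996, 0.09, -0.0, -0.0]
contact_force: [0.0, -1.0, 0.3]
opening: 0.305
finger_force: 39.5
```

```bash
python3 look.py|grep T; python3 - <<'E'
from h import *
togo(.576,-.0995,.005,.18)
E
```

```text
T [235.  237.8] 84 [0.4521 0.2166] [10.6  8.5] 45 [57. 57. 57.]
T [206.3 238.7] 88 [0.4499 0.2992] [10.6  9.2] 45 [57. 58. 57.]
tool mm [ 0.2  0.3 54.3] rz 0.001 | yaw 0.181 pos [575.7 -99.3  59.3] F [-0.3 -0.5 -1.2] open 26.6 t 43.4
```

Call:
drive_tool:
  moves:
    - [[0,0,0],[0,0,0.025],0.01]
    - [[0,0,0],[0,0,0.02],0.01]
    - [[0,0,0],[0,0,0.009],0.01]
    - [[0,0,0],[0,0,0],0.01]
    - [[0,0,0],[0,0,0],0.036]

```text
time: 44.02
eef_pos: [0.5756, -0.0998, 0.0046]
tcp_rot: [0.996, 0.09, 0.0, 0.0]
contact_force: [-0.5, -0.4, -0.4]
opening: 0.421
finger_force: 0.0
```

Call:
drive_tool:
  moves:
    - [[0,0,0],[0,0,0],0.037]
    - [[0,0,0],[0,0,-0.03],0.037]
    - [[0,0,0],[0,0,-0.05],0.05]
    - [[0,0,0],[-0.0094,-0.0478,0],0.05]
    - [[0,0,0],[-0.0094,-0.0478,0],0.05]

```text
time: 44.65
eef_pos: [0.5401, -0.0086, 0.0857]
tcp_rot: [0.996, 0.089, 0.002, 0.0]
contact_force: [-0.0, 1.3, -0.6]
opening: 0.585
finger_force: 0.0
```

Call:
drive_tool:
  moves:
    - [[0,0,0],[-0.0094,-0.0478,0],0.05]
    - [[0,0,0],[-0.0094,-0.0478,0],0.05]
    - [[0,0,0],[-0.0094,-0.0478,0],0.05]
    - [[0,0,0],[-0.0094,-0.0478,0],0.05]
    - [[0,0,0],[-0.0094,-0.0478,0],0.05]

```text
time: 45.28
eef_pos: [0.4501, 0.2191, 0.0848]
tcp_rot: [0.996, 0.09, 0.001, -0.0]
contact_force: [0.7, 0.2, 0.0]
opening: 0.587
finger_force: 0.0
```

Call:
drive_tool:
  moves:
    - [[0,0,0],[0,0,0.03],0.05]
    - [[0,0,0],[0,0,0],0.05]
    - [[0,0,0],[0,0,0],0.05]

```text
time: 45.65
eef_pos: [0.4512, 0.2175, 0.0549]
tcp_rot: [0.996, 0.089, 0.0, -0.0]
contact_force: [-0.0, -0.5, 0.1]
opening: 0.586
finger_force: 0.0
```

```bash
python3 look.py|grep S; python3 - <<'E'
from h import *
togo(.4515,.218,-.003,.18)
E
```

```text
S [317.5 282.2] 762 [0.4806 0.173 ] [50. 27.] 90 [74. 73. 70.]
S [210.  279.1] 77 [0.6909 0.2567] [10.6 17.2] 86 [127. 112.  58.]
S [303.8 339.2] 130 [0.4466 0.3049] [19. 15.] 90 [93. 90. 87.]
tool mm [-0.1 -0.6 58.4] rz -0.001 | yaw 0.179 pos [451.7 217.4  55.4] F [0.6 0.3 0.4] open 50.2 t 45.75
```

Call:
drive_tool:
  moves:
    - [[0,0,0],[0,0,0.025],0.05]
    - [[0,0,0],[0,0,0.02],0.05]
    - [[0,0,0],[0,0,0.012],0.05]
    - [[0,0,0],[0,0,0],0.05]
    - [[0,0,0],[0,0,0],0.01]

```text
time: 46.38
eef_pos: [0.4515, 0.2178, -0.0019]
tcp_rot: [0.996, 0.09, 0.001, -0.0]
contact_force: [-0.1, -0.0, -0.1]
opening: 0.39
finger_force: 0.0
```

Call:
drive_tool:
  moves:
    - [[0,0,0],[0,0,0],0.01]
    - [[0,0,0],[0,0,0],0.01]
    - [[0,0,0],[0,0,0],0.01]
    - [[0,0,0],[0,0,-0.04],0.01]
    - [[0,0,0],[0,0,-0.05],0.01]

```text
time: 47.0
eef_pos: [0.4487, 0.2173, 0.0864]
tcp_rot: [0.996, 0.09, -0.002, 0.0]
contact_force: [1.4, -0.7, 0.2]
opening: 0.309
finger_force: 39.5
```

Call:
drive_tool:
  moves:
    - [[0,0,0],[0.0027,0.0478,0],0.01]
    - [[0,0,0],[0.0027,0.0478,0],0.01]
    - [[0,0,0],[0.0027,0.0478,0],0.01]
    - [[0,0,0],[0.0027,0.0478,0],0.01]
    - [[0,0,0],[0.0027,0.0478,0],0.01]

```text
time: 47.62
eef_pos: [0.5062, -0.0163, 0.0868]
tcp_rot: [0.996, 0.09, -0.0, -0.0]
contact_force: [0.6, -0.8, 0.0]
opening: 0.31
finger_force: 39.5
```

Call:
drive_tool:
  moves:
    - [[0,0,0],[0.0027,0.0478,0],0.01]
    - [[0,0,0],[0.0027,0.0478,0],0.01]
    - [[0,0,0],[0,0,0.03],0.01]
    - [[0,0,0],[0,0,0],0.01]
    - [[0,0,0],[0,0,0],0.01]

```text
time: 48.25
eef_pos: [0.5287, -0.1075, 0.0573]
tcp_rot: [0.996, 0.09, -0.0, -0.0]
contact_force: [0.3, -0.6, -0.1]
opening: 0.309
finger_force: 39.5
```

```bash
python3 look.py|grep T; python3 - <<'E'
from h import *
togo(.5298,-.1079,.005,.18)
E
```

```text
T [206.3 238.7] 88 [0.4499 0.2992] [10.6  9.2] 45 [56. 57. 56.]
tool mm [ 0.2  0.3 53.2] rz 0.001 | yaw 0.181 pos [ 529.6 -107.7   58.2] F [-0.6 -0.9 -0.6] open 26.3 t 48.35
```

Call:
drive_tool:
  moves:
    - [[0,0,0],[0,0,0.025],0.01]
    - [[0,0,0],[0,0,0.02],0.01]
    - [[0,0,0],[0,0,0.008],0.01]
    - [[0,0,0],[0,0,0],0.01]
    - [[0,0,0],[0,0,0],0.036]

```text
time: 48.98
eef_pos: [0.53, -0.1084, 0.0055]
tcp_rot: [0.996, 0.09, 0.001, 0.001]
contact_force: [0.6, 0.9, 0.1]
opening: 0.42
finger_force: 0.0
```

Call:
drive_tool:
  moves:
    - [[0,0,0],[0,0,0],0.037]
    - [[0,0,0],[0,0,-0.03],0.037]
    - [[0,0,0],[0,0,-0.05],0.05]
    - [[0,0,0],[-0.0008,-0.052,0],0.05]
    - [[0,0,0],[-0.0008,-0.052,0],0.05]

```text
time: 49.6
eef_pos: [0.5097, -0.0056, 0.0861]
tcp_rot: [0.996, 0.089, 0.002, 0.0]
contact_force: [-0.2, 1.1, -0.1]
opening: 0.58
finger_force: 0.0
```

Call:
drive_tool:
  moves:
    - [[0,0,0],[-0.0008,-0.052,0],0.05]
    - [[0,0,0],[-0.0008,-0.052,0],0.05]
    - [[0,0,0],[-0.0008,-0.052,0],0.05]
    - [[0,0,0],[-0.0008,-0.052,0],0.05]
    - [[0,0,0],[-0.0008,-0.052,0],0.05]

```text
time: 50.22
eef_pos: [0.4583, 0.2507, 0.0851]
tcp_rot: [0.996, 0.09, 0.001, -0.0]
contact_force: [1.1, -0.7, 0.0]
opening: 0.585
finger_force: 0.0
```

Call:
drive_tool:
  moves:
    - [[0,0,0],[-0.0008,-0.052,0],0.05]
    - [[0,0,0],[0,0,0.03],0.05]
    - [[0,0,0],[0,0,0],0.05]
    - [[0,0,0],[0,0,0],0.05]

```text
time: 50.72
eef_pos: [0.4489, 0.2998, 0.055]
tcp_rot: [0.996, 0.089, 0.0, -0.0]
contact_force: [0.6, 0.1, 1.0]
opening: 0.587
finger_force: 0.0
```

```bash
python3 look.py|grep S; python3 - <<'E'
from h import *
togo(.449,.3005,-.003,.18)
E
```

```text
S [298.1 293. ] 2220 [0.5045 0.215 ] [85. 48.] 90 [69. 68. 64.]
S [210.  279.1] 76 [0.691  0.2566] [10.6 17.2] 86 [129. 114.  58.]
tool mm [-0.3 -0.8 58.6] rz -0.001 | yaw 0.179 pos [449.4 299.8  55.6] F [-0.2  0.1  0.8] open 50.4 t 50.83
```

Call:
drive_tool:
  moves:
    - [[0,0,0],[0,0,0.025],0.05]
    - [[0,0,0],[0,0,0.02],0.05]
    - [[0,0,0],[0,0,0.012],0.05]
    - [[0,0,0],[0,0,0],0.05]
    - [[0,0,0],[0,0,0],0.01]

```text
time: 51.45
eef_pos: [0.4492, 0.3002, -0.0018]
tcp_rot: [0.996, 0.09, 0.001, -0.0]
contact_force: [-0.5, -0.0, 0.3]
opening: 0.387
finger_force: 0.0
```

Call:
drive_tool:
  moves:
    - [[0,0,0],[0,0,0],0.01]
    - [[0,0,0],[0,0,0],0.01]
    - [[0,0,0],[0,0,0],0.01]
    - [[0,0,0],[0,0,-0.04],0.01]
    - [[0,0,0],[0,0,-0.05],0.01]

```text
time: 52.08
eef_pos: [0.4465, 0.2993, 0.0862]
tcp_rot: [0.996, 0.09, -0.002, 0.001]
contact_force: [0.3, 0.1, -0.9]
opening: 0.307
finger_force: 39.5
```

Call:
drive_tool:
  moves:
    - [[0,0,0],[-0.0051,0.052,0],0.01]
    - [[0,0,0],[-0.0051,0.052,0],0.01]
    - [[0,0,0],[-0.0051,0.052,0],0.01]
    - [[0,0,0],[-0.0051,0.052,0],0.01]
    - [[0,0,0],[-0.0051,0.052,0],0.01]

```text
time: 52.7
eef_pos: [0.4691, 0.0382, 0.0868]
tcp_rot: [0.996, 0.09, -0.0, -0.0]
contact_force: [0.4, 0.2, -1.0]
opening: 0.304
finger_force: 39.5
```

Call:
drive_tool:
  moves:
    - [[0,0,0],[-0.0051,0.052,0],0.01]
    - [[0,0,0],[-0.0051,0.052,0],0.01]
    - [[0,0,0],[-0.0051,0.052,0],0.01]
    - [[0,0,0],[0,0,0.03],0.01]
    - [[0,0,0],[0,0,0],0.01]

```text
time: 53.32
eef_pos: [0.4799, -0.1159, 0.0545]
tcp_rot: [0.996, 0.089, -0.003, -0.002]
contact_force: [-0.0, 0.6, -0.7]
opening: 0.305
finger_force: 39.6
```

```bash
python3 look.py|grep T; python3 - <<'E'
from h import *
togo(.4836,-.1163,.005,.18)
E
```

```text
tool mm [ 1.5  0.6 51.9] rz 0.0 | yaw 0.18 pos [ 482.  -115.9   56.9] F [ 1.2  0.5 -0.8] open 26.2 t 53.42
```

Release, retreat well clear (up, then away toward +y), and check.

Call:
drive_tool:
  moves:
    - [[0,0,0],[0.001,0,0.025],0.01]
    - [[0,0,0],[0,0,0.02],0.01]
    - [[0,0,0],[0,0,0.008],0.01]
    - [[0,0,0],[0,0,0],0.01]
    - [[0,0,0],[0,0,0],0.036]

```text
time: 54.05
eef_pos: [0.4845, -0.1166, 0.0054]
tcp_rot: [0.996, 0.09, 0.001, 0.001]
contact_force: [-0.2, -0.5, 0.1]
opening: 0.425
finger_force: 0.0
```

Call:
drive_tool:
  moves:
    - [[0,0,0],[0,0,0],0.037]
    - [[0,0,0],[0,0,-0.03],0.037]
    - [[0,0,0],[0,0,-0.05],0.05]
    - [[0,0,0],[0,0,-0.05],0.05]
    - [[0,0,0],[0.0,-0.05,-0.03],0.05]

```text
time: 54.68
eef_pos: [0.4768, -0.0692, 0.1687]
tcp_rot: [0.996, 0.088, 0.003, 0.002]
contact_force: [0.1, 0.0, -0.1]
opening: 0.586
finger_force: 0.0
```

Call:
drive_tool:
  moves:
    - [[0,0,0],[0,-0.055,0],0.05]
    - [[0,0,0],[0,-0.055,0],0.05]
    - [[0,0,0],[0,-0.055,0],0.05]
    - [[0,0,0],[0,-0.055,0],0.05]
    - [[0,0,0],[0,-0.055,0],0.05]

```text
time: 55.3
eef_pos: [0.4251, 0.2051, 0.1651]
tcp_rot: [0.996, 0.09, 0.001, -0.0]
contact_force: [-0.0, -0.6, 0.1]
opening: 0.585
finger_force: 0.0
```

Call:
drive_tool:
  moves:
    - [[0,0,0],[0,-0.05,0],0.05]
    - [[0,0,0],[0,-0.05,0],0.05]
    - [[0,0,0],[0,0,0],0.05]

```text
time: 55.68
eef_pos: [0.4068, 0.3044, 0.1649]
tcp_rot: [0.996, 0.092, 0.001, -0.0]
contact_force: [-0.2, -0.1, -0.8]
opening: 0.586
finger_force: 0.0
```

```bash
python3 - <<'E'
from h import *
T=cam('top','tf.png');S=cam('side','sf.png'); togo(.5,0,.2)
a=cv2.resize(T['image'][170:250,315:415,::-1],(400,320),interpolation=cv2.INTER_CUBIC)
b=cv2.resize(S['image'][155:255,280:380,::-1],(400,400),interpolation=cv2.INTER_CUBIC)
c=cv2.resize(T['image'][120:260,160:440,::-1],(400,200)); z=np.vstack([cv2.convertScaleAbs(a,alpha=1.8),cv2.convertScaleAbs(c,alpha=1.8)])
d=cv2.resize(S['image'][165:200,335:380,::-1],(400,120))
cv2.imwrite('pics/cf.png',np.hstack([z,np.vstack([b,d])]))
E
```

```text
tool mm [ 36.7 313.7 -35.5] rz 0 | yaw 0.181 pos [407.4 302.  164.5] F [ 0.6  0.1 -0.4] open 50.0 t 55.77
```

View pics/cf.png

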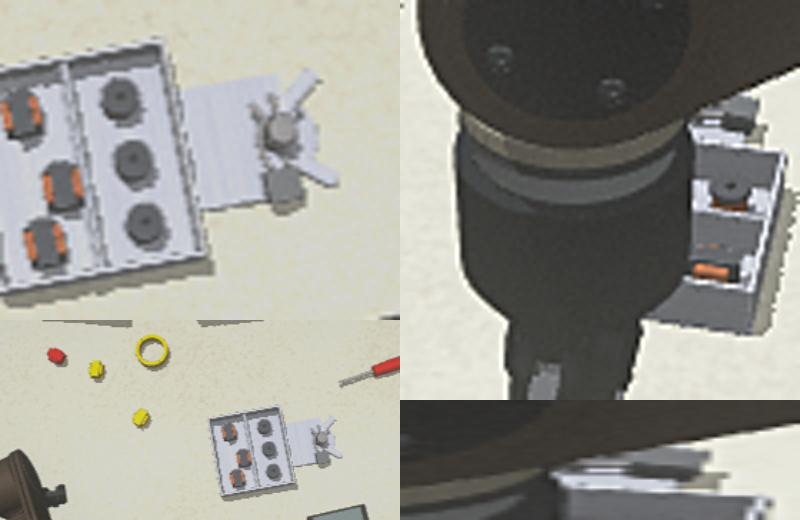

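Final view: three trafos in the far bay (crop (20,115), (65,185), (45,243)) and three chokes in the bay next to the tongue. The tray is docked, the clip is on the post at (280,130), and the bystanders and look-alikes are untouched.

```bash
python3 -c "
from plant import ctrl
print(ctrl.sign_off())"
```

```text
the job is handed in; nothing more can be done
None
```

The job is handed in at about 56 s of the 210 s: tray docked and pinned by the clip, three chokes in the bay next to the tongue, three transformers in the other bay, and nothing else on the bench moved; the hand-in returned no score.

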